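Close the clamshell welding jig and hold its pin home

ROBOT

A 7-joint arm with a two-finger parallel gripper is mounted at the origin on a cart in front of the work surface, level with it; the furniture and walls round the work are solid. World frame = base frame: x ahead of the robot, y to its left, z up, the work surface at z = 0. Lengths are in mm, angles in rad, forces in N, time in s.
With the tool pointing down it reaches from about 400 to 875 mm from the base axis. Payload 4.4 kg.
Tool frame: the origin (TCP) lies at the very end of the fingers, on their centre line; the grasp point (between the pads) lies 19 mm behind it; z points along the fingers, x is the direction in which the jaws open and shut, and the axes are right-handed (so a half turn about z gives the same grasp; the last joint's range is limited). The gripper opens to 85 mm and grips with 20 to 120 N. Pads are 22 mm wide; open, the fingers measure 114 mm over their backs; the gripper's body (76 mm by 85 mm) begins 54 mm behind the grasp point. The pads swing forward as they close: fully open they stand 13 mm farther back than shut.
Start: joints at [1.065, 0.628, 0.038, 1.517, -0.027, 0.996, -0.02], TCP at [276.772, -588.146, 198.913] pointing down, gripper open.
Joint ranges: [-3.06, 3.06], [-0.37, 2.12], [-1.25, 1.32], [0.18, 2.47], [-1.1, 4.24], [0.23, 1.98], [-2.94, 2.94]. Speed limits (rad/s): [2.57, 2.57, 3.14, 3.14, 3.14, 3.14, 3.14].

INTERFACE

Orientations are given as [roll, pitch, yaw] about the fixed x, y, z axes, in that order (R = Rz(yaw) Ry(pitch) Rx(roll)).
In Python, from cell import telemetry, get_image, get_calibration, ctrl gives the robot as it stands. The module is installed in compiled form; this text tells all that it offers.
- The arm moves only by the tool arm_command, never from a script. Its arguments are lists of equal length, an entry for each row: "rot": the turn, a rotation vector about the world's x, y, z in degrees, a list of three; "slide": the shift along the world's x, y, z in mm, a list of three; "gripper": the finger opening in mm, from 0 to 85.4. A call has 1 to 5 rows; each row shifts and turns the pose as measured when the row begins; what a row does not reach is not made up. A row lasts 1/12 s, in which the tool goes at most 41.7 mm and 7.16 degrees, less where a joint would pass 70% of its speed; a pose out of reach is approached as far as the arm can. A call with a gripper value outside its range is refused whole. The fingers move at their own pace and stop on an object; the grip force is fixed at half the most. Time passes only in rows, so rows that do not move let the fingers close. It gives the time, the measured TCP pose, the force and the opening at its end, in the units of the state.
- telemetry.read_state(): the state, without advancing time (a new reading comes with each control period).
- get_image(name): name is "scene" or "top" or "wrist"; returns (picture, depth): 420x560x3 uint8, red, green, blue; 420x560 float32, mm along the optical axis (not along the pixel's ray), 0 where there is no reading.
- get_calibration(name): a dict with "fx", "fy", "cx", "cy" (pixels), "xyz" and "attitude" of the camera in the world. Camera axes: x right, y up, looking along -z (the intrinsics and any distortion apply to the point x, -y, -z); pixel columns grow to the right and rows downward; lengths in mm; the calibration is good to about 2 mm. A picture is of the moment at which its call begins: read the wrist's pose just before it. get_calibration takes no time and is no camera call; for the wrist camera it gives the pose at the moment of the call.
- ctrl.finish_job(): hands the job in, once; it reports no verdict.
The state is a dict: "clock": time; "qpos": joint angles; "qd": joint speeds; "tau": joint torques, N m; "eef_pos": TCP position; "tool_rot": TCP orientation; "force": force on the tool from outside, world axes, zero at the start; "torque": the same for the moment, N m; "width": finger opening in mm.
Only numpy, scipy, OpenCV 4.12 (cv2) and the standard library are available. Lean on these libraries where they do the work, as an engineer would, in place of code of your own. Each camera call takes 0.05 s, during which the arm holds its last target.

TASK

Swing the blue upper half of the clamshell jig fully shut over the rotor, then take the red-handled pin out of its grey holder and push it down through the lined-up holes at the front of the jig until its collar has pressed the sprung brass ring flat onto the blue half. Finish like that, still gripping the pin and pushing it fully home so that the spring clamps the halves shut (it would lift the pin if you let go), and leave the turned stop, the copper electrode and the V block where they stand.

Things in the scene. Friction and masses are not known exactly. Their poses are not given: they have to be found in the camera images.
- jig: Clamshell welding jig, fixed: aluminium lower half 130 (x) x 90 (y) x 24 mm high, with a copper rotor fixed in its nest (rotor's shaft at x = +22 mm, its top 41 mm above the bench). Origin: centre of the underside; z up, +x towards the hinge, y along the hinge line. It may be turned by 20 degrees and may stand left or right of the pin holder.
- lid (a joint): Angle of the blue upper half (lid) about the hinge line, rad: 0 = shut flat, 1.57 = upright, 1.75 = stop; its free edge swings up and over to the hinge (+x) side. A stiff friction hinge: the lid (200 g) stays where it is left; moving it at its free edge takes 1 to 4 N. Plate 12 mm thick, 90 mm wide, reaching from 10 to 134 mm from the hinge line; shut, its faces lie 24 and 36 mm above the bench.
- lid_hinge (a point): Middle of the hinge line: in the jig's frame x = +69 mm, y = 0, z = 24 mm. The hinge line is the jig's y direction.
- lid_tab (a point): Point 149 mm from the hinge line on the upper face (the far face when the lid is open) of the steel tab in the middle of the lid's free edge; the tab is 34 mm wide, 7 mm thick, and reaches to 154 mm from the hinge line; its upper face lies 3 mm lower than the lid's.
- lid_hole (a point): Centre of the pin hole in the lid, on its top face, 111 mm from the hinge line; hole 13.5 mm across, chamfered. Round it a sprung brass ring (27 mm outside, 16 mm bore, 3 mm thick) whose top stands 9 mm above the lid. The pin's collar pushes it down 6 mm, flat onto the lid: 4 N at first touch, 13 N when flat, then a hard stop. The lid also has a 47 mm window over the rotor.
- jig_hole (a point): Centre of the mouth of the pin hole (14.5 mm across, 24 mm deep) in the lower half, on its top face, in the jig's frame x = -42 mm, y = 0, z = 24 mm; straight under the lid's hole when the lid is shut.
- pin: Clamp pin, about 90 g, at first upright in its holder, collar resting on the holder's top. Round: steel shank 12 mm across, 32 mm long, foot tapered; steel collar 26 mm across, 32 to 37 mm above the tip; red handle 18 mm across, 37 to 73 mm above the tip. Origin: centre of the tip (lower end); z runs up to the handle. Home in the jig, its tip is 7 mm above the bench.
- pin_tip (a point): Centre of the pin's lower end (the same point as the pin's origin).
- pin_holder: Grey holder block 60 x 60 x 36 mm high, fixed to the bench, with an upright hole 14.5 mm across in the middle of its top. Origin: centre of the underside, z up.
- turned_stop: Bystander: turned aluminium stop, 55 mm across, 57 mm high, standing loose on the bench. Origin: centre of its underside. Leave it alone.
- electrode: Bystander: copper electrode, 18 mm across, 50 mm high, standing loose on its end. Origin: centre of its underside. Leave it alone.
- v_block: Bystander: ground steel V block 40 x 52 x 34 mm, loose on the bench. Origin: centre of its underside. Leave it alone.
There are look-alikes about, which are no part of the job. What is shaped like the pin but purple is not meant.

How it is judged:
By the outcome, as a careful person would: the job done as asked, in the order asked, and still so for the second after the job is handed in, while the arm keeps its last pose, push and grip.
It also fails if it takes over 58 s, if anything falls off the work surface, if the arm or the gripper's body presses on something with over 40 N, if the wrist force passes 120 N, or if a joint passes its speed limit or range.

## Working session

There is one attempt and no reset: what is moved stays moved. The work goes in short steps, Python scripts to look and compute and a tool call to move; the robot and the scene stay as the last step left them, time stands still between calls to the robot, and variables do not carry over. Pictures are saved under pics/ and viewed, and the job is handed in when it is done.

Besides the shell and the picture viewer there is one more tool, called after "Emit:" as name(argument=value, ...), one argument or row to a line, values as JSON. arm_command: Moves the arm, as the interface text tells. Its arguments: {"type":"object","properties":{"rot":{"type":"array"},"slide":{"type":"array"},"gripper":{"type":"array"}},"required":["rot","slide","gripper"]}

```bash
mkdir -p pics; ls; python3 - <<'E'
from cell import telemetry, get_image, get_calibration
import cv2,numpy as np
print(telemetry.read_state())
for n in ["scene","top","wrist"]:
    print(n,get_calibration(n))
    p,d=get_image(n); np.savez(f"{n}0.npz",p=p,d=d)
    cv2.imwrite(f"pics/{n}0.png",p[:,:,::-1]); print((d>0).mean(), d.max())
E
```

```text
pics
{'clock': 0.0, 'qpos': array([ 1.06518629,  0.629378  ,  0.03843048,  1.51836522, -0.02700523,
        0.99629383, -0.0200327 ]), 'qd': array([ 0.00110505, -0.00114322, -0.00030502,  0.00129938,  0.00072872,
       -0.00017987,  0.00022039]), 'tau': array([ 1.43838220e-04, -5.63396108e+01,  1.22621041e+00, -1.93444043e+01,
        1.09624013e-02,  1.06006226e-02, -1.58234633e-05]), 'eef_pos': array([ 276.4889739 , -587.50287596,  197.96917159]), 'tool_rot': array([ 3.14157665e+00,  1.92668812e-03, -1.13101251e+00]), 'force': array([0.67583044, 0.25793867, 0.37052853]), 'torque': array([ 0.04271909, -0.04624393, -0.01812362]), 'width': 85.26529061593479}
scene {'fx': 429.2880091331498, 'fy': 429.2880091331498, 'cx': 275.75686449241437, 'cy': 206.7666717466123, 'xyz': array([ -69.32639046, -554.91749045,  562.04831482]), 'attitude': array([ 1.06170701, -0.00790149, -0.69161677])}
0.9468154761904762 3999.9436
top {'fx': 424.5235020878092, 'fy': 424.5235020878092, 'cx': 284.036026804343, 'cy': 203.45374683360694, 'xyz': array([ 354.62639449,  110.82696674, 1249.06550766]), 'attitude': array([ 0.12207183,  0.01579711, -1.54083803])}
0.9960204081632653 2238.2705
wrist {'fx': 361.604529103183, 'fy': 361.604529103183, 'cx': 287.21747379270295, 'cy': 209.31647359041446, 'xyz': array([ 349.27313808, -552.2387742 ,  373.16096782]), 'attitude': array([-0.31613858,  0.00245412, -1.1311438 ])}
0.9959396258503401 1519.6531
```

View pics/scene0.png

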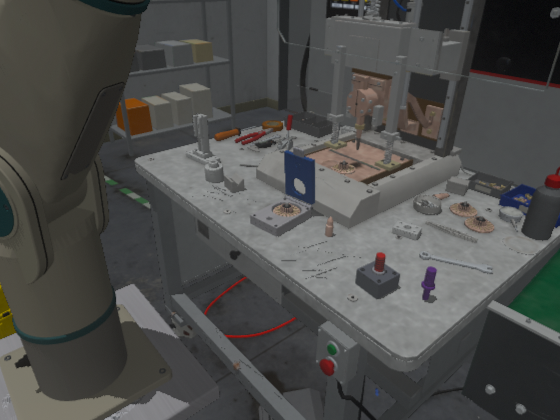

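View pics/top0.png

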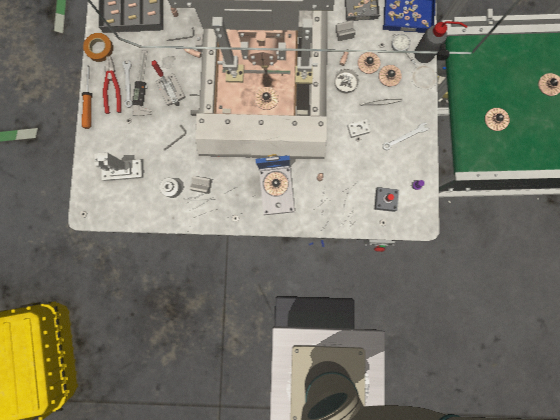

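View pics/wrist0.png

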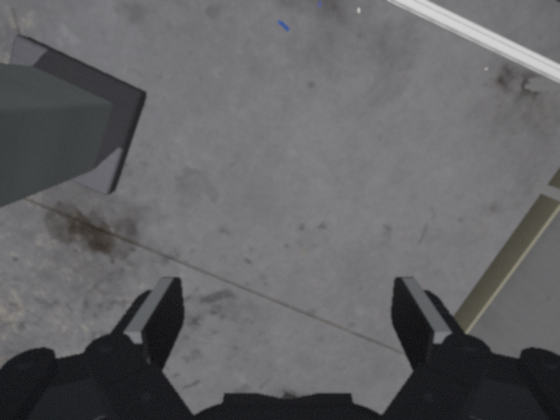

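The scene picture shows the jig with the blue lid open at about (300,178), the red-handled pin in its grey holder at (380,265), and a purple look-alike at (430,280). In the top view the jig is at (277,190), the holder at (387,198), the red pin at (390,197) and the purple one at (417,184). The electrode is at (320,177), the stop at (170,187) and the V block at (200,185). Next I measure them.

```bash
cat > h.py <<'E'
import numpy as np,cv2
from scipy.spatial.transform import Rotation as R
from cell import telemetry, get_image, get_calibration
def cloud(d,c):
    v,u=np.mgrid[0:d.shape[0],0:d.shape[1]]
    P=np.stack([(u-c['cx'])/c['fx']*d,-(v-c['cy'])/c['fy']*d,-d],-1)
    return P@R.from_euler('xyz',c['attitude']).as_matrix().T+c['xyz']
def ray(u,v,c,z):
    d=R.from_euler('xyz',c['attitude']).as_matrix()@np.array([(u-c['cx'])/c['fx'],-(v-c['cy'])/c['fy'],-1])
    return c['xyz']+d*(z-c['xyz'][2])/d[2]
def hsv(p): return cv2.cvtColor(p,cv2.COLOR_RGB2HSV)
def blobs(m,mn=8):
    n,l,s,c=cv2.connectedComponentsWithStats(m.astype(np.uint8))
    return [(i,s[i],c[i],l==i) for i in range(1,n) if s[i][4]>=mn]
def rng(P): return np.round(np.percentile(P,[2,50,98],axis=0)).tolist()
def red(h): return ((h[...,0]<6)|(h[...,0]>174))&(h[...,1]>150)&(h[...,2]>60)
def blue(h): return (h[...,0]>103)&(h[...,0]<125)&(h[...,1]>130)&(h[...,2]>40)
E
python3 - <<'E'
from h import *
for n in ["scene","top"]:
    f=np.load(n+"0.npz"); p,d=f['p'],f['d']; c=get_calibration(n); W=cloud(d,c); h=hsv(p)
    for nm,m in [("red",red(h)),("blue",blue(h)),("purple",(h[...,0]>128)&(h[...,0]<160)&(h[...,1]>90))]:
        for i,s,ce,mm in blobs(m&(d>0),15):
            print(n,nm,s,ce.round(1),rng(W[mm]))
f=np.load("top0.npz"); p,d=f['p'],f['d']
cv2.imwrite("pics/topcrop.png",cv2.resize(p[130:240,150:440,::-1],None,fx=2.7,fy=2.7,interpolation=cv2.INTER_CUBIC))
f=np.load("scene0.npz"); p,d=f['p'],f['d']
cv2.imwrite("pics/scenecrop.png",cv2.resize(p[130:310,190:460,::-1],None,fx=2.9,fy=2.9,interpolation=cv2.INTER_CUBIC))
E
```

```text
scene red [471  69  75  16 202] [508.9  76.9] [[1204.0, -123.0, 297.0], [1208.0, -33.0, 301.0], [1213.0, 75.0, 305.0]]
scene red [549  83  11   5  31] [554.3  85. ] [[1204.0, -161.0, 297.0], [1208.0, -149.0, 301.0], [1212.0, -137.0, 305.0]]
scene red [287 115   5  15  55] [289.  122.1] [[859.0, 495.0, 81.0], [868.0, 502.0, 104.0], [877.0, 508.0, 126.0]]
scene red [236 132  29  12  93] [251.3 136.9] [[772.0, 641.0, 7.0], [833.0, 665.0, 12.0], [890.0, 692.0, 18.0]]
scene red [545 168  15  20 182] [553.2 180.2] [[966.0, -295.0, 134.0], [973.0, -282.0, 147.0], [985.0, -269.0, 171.0]]
scene red [377 253   8   6  38] [380.4 255.5] [[517.0, -169.0, 74.0], [522.0, -164.0, 77.0], [529.0, -157.0, 79.0]]
scene red [204 277  42  38 123] [222.3 294.6] [[614.0, 750.0, -805.0], [745.0, 815.0, -790.0], [898.0, 845.0, -780.0]]
scene red [225 317  71  21 195] [259.8 331. ] [[619.0, 474.0, -802.0], [729.0, 502.0, -791.0], [901.0, 579.0, -782.0]]
scene red [320 359  14  17 163] [326.8 366.7] [[376.0, -187.0, -133.0], [380.0, -176.0, -118.0], [396.0, -160.0, -108.0]]
scene blue [393   0  14  11  44] [399
[... 1122 characters left out ...]
0]]
top red [388 194   6   6  29] [390.3 196.6] [[518.0, -168.0, 73.0], [525.0, -160.0, 77.0], [533.0, -154.0, 81.0]]
top red [375 248   9   3  25] [379.  248.9] [[380.0, -180.0, -122.0], [384.0, -168.0, -111.0], [387.0, -157.0, -106.0]]
top blue [384   0  51  32 874] [411.9  14.3] [[1052.0, -306.0, -2.0], [1110.0, -255.0, 4.0], [1158.0, -158.0, 35.0]]
top blue [279 156  10   5  34] [284.1 157.8] [[602.0, 125.0, 155.0], [608.0, 136.0, 159.0], [613.0, 147.0, 163.0]]
top blue [256 158  10   5  35] [260.  160.3] [[595.0, 187.0, 154.0], [600.0, 199.0, 159.0], [605.0, 209.0, 163.0]]
top purple [413 180  11   9  57] [418.1 184.3] [[558.0, -252.0, 4.0], [566.0, -244.0, 61.0], [578.0, -237.0, 77.0]]
```

View pics/topcrop.png

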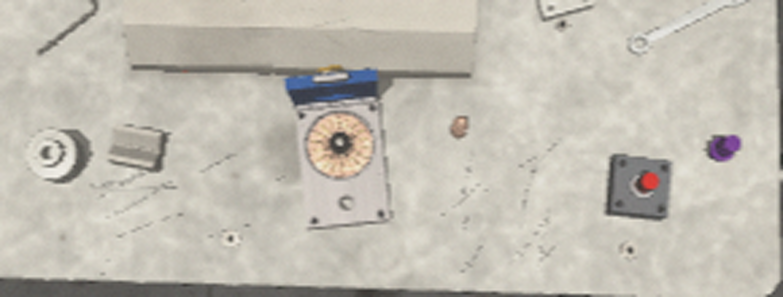

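View pics/scenecrop.png

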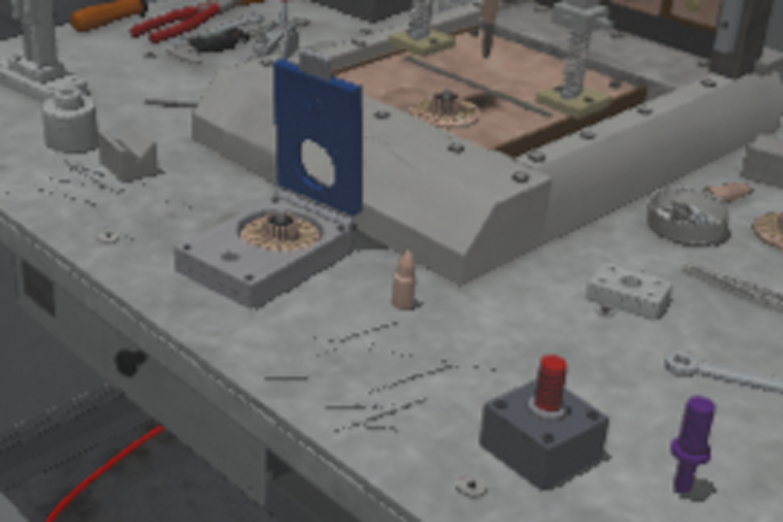

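Red handle candidates are the pin at top (390,197) / scene (380,255), and red tool handles and a bottle cap elsewhere. The purple pin at top (417,184) stands free. Only the one at (390,197) is red and sits in a grey holder block, and the enlarged crops confirm it. Next is precise geometry from the depth clouds.

```bash
python3 - <<'E'
from h import *
for n in ["scene","top"]:
    f=np.load(n+"0.npz"); p,d=f['p'],f['d']; c=get_calibration(n); W=cloud(d,c); h=hsv(p)
    X,Y,Z=W[...,0],W[...,1],W[...,2]
    # bench z
    b=(X>480)&(X<560)&(Y>-60)&(Y<40)&(d>0); print(n,"bench",np.median(Z[b]))
    # jig top
    m=(X>400)&(X<640)&(Y>60)&(Y<300)&(Z>15)&(Z<30)
    for i,s,ce,mm in blobs(m,100):
        r=cv2.minAreaRect(W[mm][:,:2].astype(np.float32)); print("jigtop",s[4],r, np.median(Z[mm]))
    m=(X>400)&(X<640)&(Y>60)&(Y<300)&(Z>30)&(Z<48)
    for i,s,ce,mm in blobs(m,30):
        r=cv2.minAreaRect(W[mm][:,:2].astype(np.float32)); print("rotor",s[4],r,np.median(Z[mm]))
    m=(X>450)&(X<600)&(Y>-230)&(Y<-100)&(Z>28)&(Z<40)
    for i,s,ce,mm in blobs(m,30):
        r=cv2.minAreaRect(W[mm][:,:2].astype(np.float32)); print("holder",s[4],r,np.median(Z[mm]))
    # lid
    m=(X>520)&(X<700)&(Y>60)&(Y<280)&(Z>40)&(Z<230)&(h[...,0]>100)&(h[...,0]<130)&(h[...,1]>80)
    for i,s,ce,mm in blobs(m,100):
        A=W[mm]; cen=A.mean(0); u,sv,vt=np.linalg.svd(A-cen,full_matrices=False); print("lid",s[4],cen.round(1),vt[2].round(3),sv, rng(A))
    # obstacles near: tab and the press block front edge
    m=(X>560)&(X<800)&(Y>60)&(Y<280)&(Z>60)&(d>0)
    for lo,hi in [(100,120),(120,140),(140,150),(150,160),(160,170),(170,185),(185,220)]:
        k=m&(Z>lo)&(Z<hi); 
        if k.sum(): print(lo,hi,k.sum(),rng(W[k]))
    # press front
    for y0 in (80,140,170,200,260):
        k=(abs(Y-y0)<4)&(X>600)&(X<800)&(d>0)&(Z>5)
        A=W[k]; o=np.argsort(A[:,0]); A=A[o]
        print("press",y0,A[::max(1,len(A)//12)][:, [0,2]].round().tolist())
E
```

```text
scene bench -0.16105025611204837
jigtop 1107 ((544.4661254882812, 158.83963012695312), (140.67446899414062, 93.45014190673828), 7.6363844871521) 23.574478893637092
rotor 154 ((613.93310546875, 168.764892578125), (17.439987182617188, 93.342041015625), 7.9812397956848145) 39.96357689622016
rotor 63 ((562.9613647460938, 159.20738220214844), (27.632049560546875, 28.187631607055664), 53.03924560546875) 32.04067666550122
holder 576 ((525.1316528320312, -160.86013793945312), (62.681663513183594, 64.58737182617188), 85.5357437133789) 35.98713795083643
lid 1088 [605.8 160.7 105.9] [0.984 0.154 0.093] [1172.65144156  949.94721758  100.47458402] [[595.0, 122.0, 43.0], [605.0, 158.0, 110.0], [622.0, 207.0, 158.0]]
100 120 214 [[597.0, 122.0, 100.0], [604.0, 162.0, 110.0], [619.0, 212.0, 119.0]]
120 140 225 [[595.0, 122.0, 120.0], [603.0, 160.0, 130.0], [618.0, 208.0, 139.0]]
140 150 108 [[594.0, 121.0, 141.0], [602.0, 158.0, 145.0], [618.0, 207.0, 150.0]]
150 160 147 [[594.0, 122.0, 151.0], [601.0, 160.0, 157.0], [615.0, 209.0, 159.0]]
160 170 43 [[597.0, 149.0, 160.0], [600.0, 165.0, 164.0], [6
[... 2527 characters left out ...]
.0], [707.0, 70.0], [725.0, 70.0], [743.0, 68.0], [770.0, 52.0], [786.0, 57.0], [799.0, 54.0]]
press 170 [[600.0, 129.0], [603.0, 176.0], [610.0, 46.0], [649.0, 40.0], [663.0, 58.0], [675.0, 66.0], [689.0, 69.0], [707.0, 69.0], [724.0, 71.0], [739.0, 69.0], [754.0, 70.0], [781.0, 52.0], [793.0, 61.0]]
press 200 [[600.0, 86.0], [604.0, 158.0], [647.0, 34.0], [659.0, 46.0], [671.0, 58.0], [685.0, 72.0], [699.0, 72.0], [715.0, 68.0], [731.0, 73.0], [750.0, 70.0], [774.0, 53.0], [787.0, 58.0], [799.0, 373.0]]
press 260 [[610.0, 6.0], [652.0, 45.0], [664.0, 56.0], [673.0, 64.0], [686.0, 73.0], [699.0, 67.0], [711.0, 76.0], [726.0, 68.0], [742.0, 71.0], [763.0, 53.0], [775.0, 54.0], [788.0, 50.0]]
```

```bash
python3 - <<'E'
from h import *
for n in ["scene","top"]:
    f=np.load(n+"0.npz"); p,d=f['p'],f['d']; c=get_calibration(n); W=cloud(d,c)
    X,Y,Z=W[...,0],W[...,1],W[...,2]
    for x0 in range(620,900,20):
        k=(X>x0)&(X<x0+20)&(Y>0)&(Y<350)&(d>0)
        if k.sum(): print(n,x0,k.sum(),np.percentile(Z[k],[50,90,99,100]).round())
    # lid front face plane & hinge direction
    if n=="scene":
        h=hsv(p)
        m=(X>560)&(X<700)&(Y>60)&(Y<280)&(Z>60)&(Z<152)&(h[...,0]>100)&(h[...,0]<130)&(h[...,1]>80)
        A=W[m]
        for _ in range(6):
            B=np.c_[A[:,1:],np.ones(len(A))]; k=np.linalg.lstsq(B,A[:,0],rcond=None)[0]; r=A[:,0]-B@k
            A=A[abs(r)<max(1.5,2*r.std())]
        print("x=a*y+b*z+c",k,r.std(),len(A))
    # hole in jig: depth lower than top within jig front
    m=(abs(X-500)<25)&(abs(Y-151)<25)&(Z<17)&(d>0)
    for i,s,ce,mm in blobs(m,4): print("hole",s,ce,rng(W[mm]), ray(*ce,c,24))
    cv2.imwrite(f"pics/jig_{n}.png",cv2.resize(p[(150 if n=="top" else 185):(220 if n=="top" else 240),240:330,::-1],None,fx=8,fy=8,interpolation=cv2.INTER_CUBIC))
E
```

```text
scene 620 686 [ -2.   2.  87. 125.]
scene 640 1640 [21. 44. 49. 52.]
scene 660 1054 [53. 66. 71. 73.]
scene 680 604 [41. 70. 72. 73.]
scene 700 610 [40. 70. 72. 73.]
scene 720 661 [26. 70. 73. 74.]
scene 740 586 [10. 70. 72. 72.]
scene 760 789 [-563.   56.   71.   73.]
scene 780 794 [ 10.  67. 372. 373.]
scene 800 722 [ 51.  71. 372. 372.]
scene 820 705 [ 53. 252. 271. 277.]
scene 840 2877 [219. 335. 373. 376.]
scene 860 4992 [361. 434. 451. 492.]
scene 880 1503 [267. 446. 487. 492.]
x=a*y+b*z+c [-1.32674259e-01 -8.40486958e-02  6.34783652e+02] 1.1425756869800845 634
hole [256 221  15  14  89] [263.20224719 227.51685393] [[475.0, 128.0, -1.0], [478.0, 145.0, 6.0], [482.0, 173.0, 16.0]] [461.38466236 125.89662521  24.        ]
hole [259 375  14  14  78] [265.05128205 381.03846154] [[476.0, 128.0, -560.0], [484.0, 150.0, -556.0], [493.0, 175.0, -551.0]] [ 196.89786219 -215.09310021   24.        ]
hole [262 412  11   8  53] [266.62264151 416.52830189] [[484.0, 145.0, -759.0], [498.0, 161.0, -752.0], [509.0, 175.0, -746.0]] [ 162.67797895 -261.7686751    24.        ]
top 620 545 [  0.   3.   8. 149.]
top 640 1088 [36. 46. 52. 57.]
top 660 1047 [59. 69. 74. 78.]
top 680 807 [70. 73. 75. 78.]
top 700 801 [70. 73. 76. 79.]
top 720 809 [70. 74. 76. 78.]
top 740 618 [70. 73. 76. 77.]
top 760 752 [53. 65. 74. 79.]
top 780 901 [ 55. 372. 375. 376.]
top 800 980 [ 56. 372. 374. 376.]
top 820 906 [ 54. 231. 269. 280.]
top 840 2489 [186. 343. 377. 380.]
top 860 4496 [363. 424. 446. 449.]
top 880 741 [ 55. 255. 306. 363.]
hole [276 203   5   5  18] [278.11111111 204.72222222] [[497.0, 147.0, -4.0], [502.0, 153.0, 1.0], [507.0, 159.0, 13.0]] [500.09472544 151.78455571  24.        ]
hole [276 212  11   3  22] [281.45454545 213.40909091] [[475.0, 128.0, -3.0], [477.0, 142.0, 3.0], [480.0, 156.0, 14.0]] [475.01081515 141.28710815  24.        ]
```

View pics/jig_top.png

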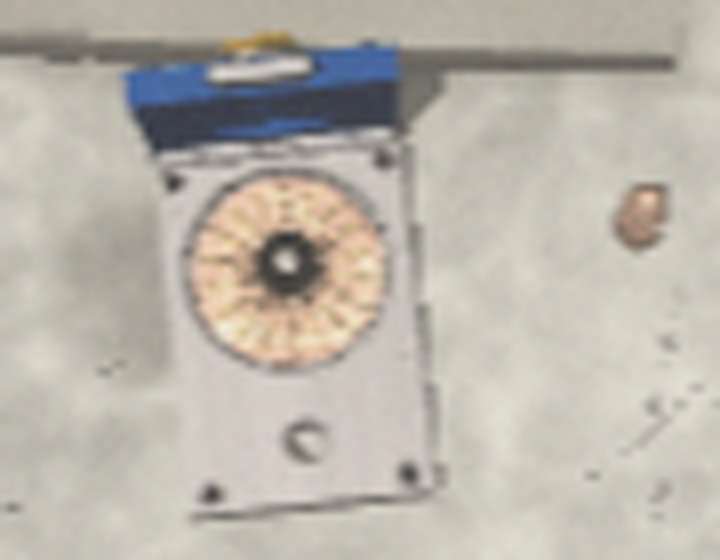

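The jig is turned by about 7.6°, the hole is near (500,151.5), the lid stands at about 85°, and the hinge is near (610,166). I now bring the closed fingers behind the tab, high up.

Emit:
arm_command(
  rot=[
    [0,0,6.8],
    [0,0,6.8],
    [0,0,6.8],
    [0,0,6.8],
    [0,0,6.8],
  ],
  slide=[
    [15,32,8],
    [15,32,8],
    [15,32,8],
    [15,32,8],
    [15,32,8],
  ],
  gripper=[0,0,0,0,0],
)

```text
clock: 0.57
eef_pos: [344.0, -428.9, 234.5]
tool_rot: [3.134, 0.006, -0.529]
force: [0.1, 0.8, 0.4]
width: 25.8
```

Emit:
arm_command(
  rot=[
    [0,0,6.8],
    [0,0,6.8],
    [0,0,6.8],
    [0,0,6.8],
    [0,0,6.8],
  ],
  slide=[
    [16,32,1],
    [16,32,1],
    [16,32,1],
    [16,32,1],
    [16,32,1],
  ],
  gripper=[0,0,0,0,0],
)

```text
clock: 0.98
eef_pos: [425.9, -261.4, 241.5]
tool_rot: [3.132, 0.004, 0.093]
force: [1.2, 0.1, -0.0]
width: -0.2
```

Emit:
arm_command(
  rot=[
    [0,0,6.8],
    [0,0,6.8],
    [0,0,6.8],
    [0,0,6.8],
    [0,0,6.8],
  ],
  slide=[
    [16,32,1],
    [16,32,1],
    [16,32,1],
    [16,32,1],
    [16,32,1],
  ],
  gripper=[0,0,0,0,0],
)

```text
clock: 1.4
eef_pos: [507.4, -93.2, 247.1]
tool_rot: [3.13, 0.005, 0.716]
force: [0.9, -0.7, 1.0]
width: -0.0
```

Emit:
arm_command(
  rot=[
    [0,0,6.8],
    [0,0,6.8],
    [0,0,6.8],
    [0,0,6.8],
    [0,0,6.8],
  ],
  slide=[
    [16,30,1],
    [16,30,1],
    [16,30,1],
    [16,30,1],
    [16,30,1],
  ],
  gripper=[0,0,0,0,0],
)

```text
clock: 1.82
eef_pos: [589.1, 64.6, 252.0]
tool_rot: [3.131, 0.007, 1.34]
force: [0.3, -0.3, 0.4]
width: -0.2
```

Emit:
arm_command(
  rot=[
    [0.3,0,5.2],
    [0.3,0,5.2],
    [0,0,5.2],
    [0,0,5.2],
    [0,0,0],
  ],
  slide=[
    [14,27,0],
    [14,27,0],
    [14,27,0],
    [14,26,0],
    [0,0,0],
  ],
  gripper=[0,0,0,0,0],
)

```text
clock: 2.23
eef_pos: [647.4, 185.0, 250.2]
tool_rot: [3.133, -0.01, 1.733]
force: [-0.9, 0.5, 0.1]
width: 0.1
```

Emit:
arm_command(
  rot=[
    [0,0,-1.5],
    [0,0,0],
    [0,0,0],
    [0,0,0],
    [0,0,0],
  ],
  slide=[
    [-1,-14,-20],
    [0,0,-20],
    [0,0,-20],
    [0,0,-18],
    [0,0,0],
  ],
  gripper=[0,0,0,0,0],
)

```text
clock: 2.65
eef_pos: [645.7, 173.2, 168.0]
tool_rot: [3.134, -0.012, 1.707]
force: [-0.2, -0.8, 0.3]
width: -0.3
```

```bash
python3 - <<'E'
from h import *
s=telemetry.read_state(); print(s['eef_pos'],s['tool_rot'],s['force'])
p,d=get_image("scene"); cv2.imwrite("pics/s1.png",cv2.resize(p[80:250,210:400,::-1],None,fx=3.5,fy=3.5,interpolation=cv2.INTER_CUBIC))
E
```

```text
[645.68678536 173.2021561  167.98215337] [ 3.13398297 -0.01177329  1.7071663 ] [-0.15711571 -0.77878847  0.34228757]
```

View pics/s1.png

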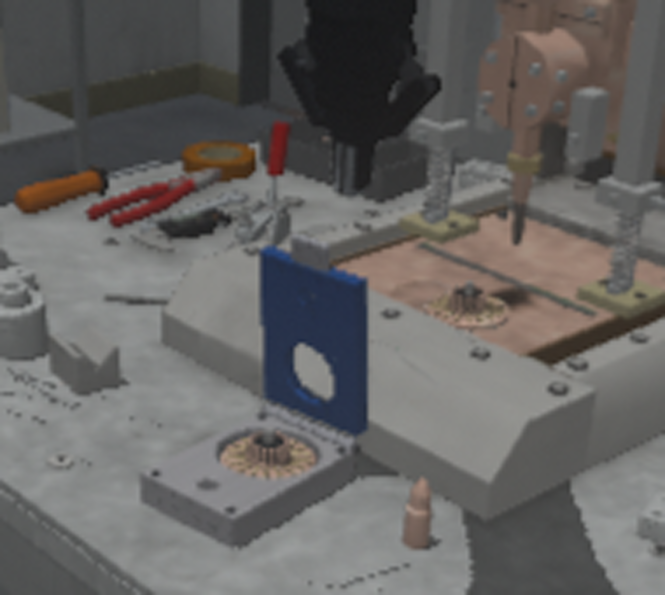

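```bash
python3 - <<'E'
from h import *
def proj(P,c):
    q=R.from_euler('xyz',c['attitude']).as_matrix().T@(np.array(P)-c['xyz']); d=-q[2]
    return c['cx']+q[0]/d*c['fx'], c['cy']-q[1]/d*c['fy'], d
for n in("scene","top"):
  c=get_calibration(n)
  for P in [(645.7,173.2,168),(602,166,178)]: print(n,proj(P,c))
  p,d=get_image(n); W=cloud(d,c)
  m=(d>0)&(W[...,0]>600)&(W[...,0]<720)&(W[...,1]>100)&(W[...,1]<260)&(W[...,2]>120)&(W[...,2]<260)&(p.max(2)<60)
  for i,s,ce,mm in blobs(m,10):
      A=W[mm]; print(n,s,ce,rng(A)); lo=A[A[:,2]<A[:,2].min()+12]; print("low",rng(lo))
E
```

```text
scene (np.float64(308.83047338360916), np.float64(146.79033315009883), np.float64(1080.2714709049799))
scene (np.float64(298.01552019772384), np.float64(147.84963678329123), np.float64(1046.1067946263393))
scene [296 109  31  26 280] [310.41785714 119.63928571] [[629.0, 136.0, 209.0], [638.0, 164.0, 247.0], [657.0, 200.0, 259.0]]
low [[635.0, 158.0, 205.0], [641.0, 163.0, 212.0], [655.0, 182.0, 216.0]]
top (np.float64(270.05240704374313), np.float64(142.64596957608148), np.float64(1109.3829624552573))
top (np.float64(272.07916732481846), np.float64(158.22193626917857), np.float64(1094.021128118493))
```

```bash
python3 - <<'E'
from h import *
p,d=get_image("scene"); W=cloud(d,get_calibration("scene"))
cv2.imwrite("pics/s2.png",cv2.resize(p[100:170,270:350,::-1],None,fx=9,fy=8.5,interpolation=cv2.INTER_NEAREST))
for v in range(116,156,3): print(v, W[v,308].round(),p[v,308])
E
```

```text
116 [639. 174. 248.] [28 29 30]
119 [636. 171. 242.] [41 41 43]
122 [637. 171. 235.] [41 42 43]
125 [637. 171. 227.] [40 41 41]
128 [638. 172. 219.] [46 47 48]
131 [637. 169. 212.] [51 52 53]
134 [1042.  584.   -0.] [77 78 77]
137 [1.017e+03 5.580e+02 1.000e+00] [135 136 135]
140 [994. 534.   1.] [130 132 131]
143 [974. 513.   0.] [134 135 133]
146 [829. 364.  69.] [141 142 139]
149 [814. 348.  67.] [91 90 86]
152 [816. 349.  56.] [87 86 83]
155 [804. 336.  53.] [134 111  99]
```

View pics/s2.png

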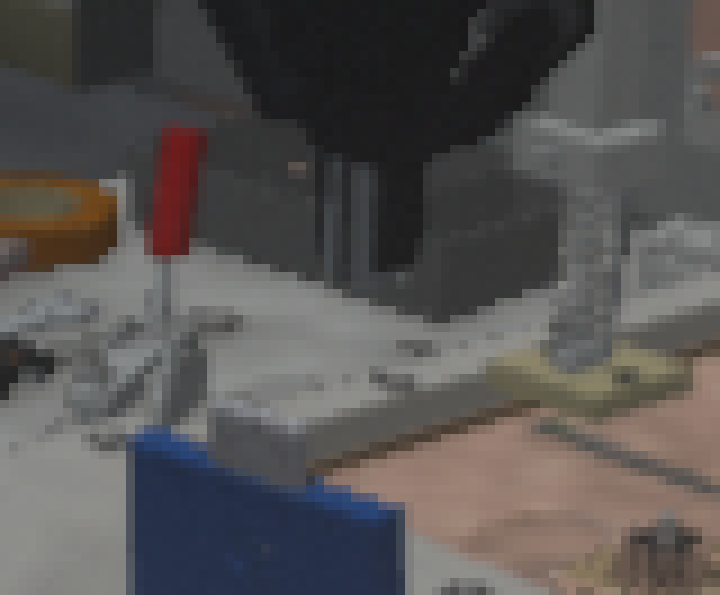

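The fingertip in the picture sits near z≈207, while the reported TCP z is 168. I check this disagreement before moving.

```bash
python3 - <<'E'
from h import *
s=telemetry.read_state(); print(s['clock'],s['eef_pos'],s['tool_rot'],s['width'],s['qpos'])
c=get_calibration("wrist"); print(c['xyz'],c['attitude'])
p,d=get_image("wrist"); W=cloud(d,c)
T=R.from_euler('xyz',s['tool_rot']).as_matrix()
L=(W-s['eef_pos'])@T
cv2.imwrite("pics/w2.png",p[:,:,::-1])
for v in range(150,420,20): print(v,p[v,287],d[v,287].round(), L[v,287].round(),W[v,287].round())
p,d=get_image("top"); c=get_calibration("top"); W=cloud(d,c)
cv2.imwrite("pics/t2.png",cv2.resize(p[100:220,200:340,::-1],None,fx=5,fy=5))
E
```

```text
2.85 [648.93470425 175.40659101 173.49298108] [ 3.1250223  -0.01439455  1.70725965] -0.24152037717767383 [ 0.08873467  0.76682714 -0.71439303  1.48417239  0.53458944  1.07107252
  0.97145708]
[567.83805713 163.34112046 347.19077874] [-0.3323277  -0.01507105  1.70715696]
150 [ 49  70 109] 190.0 [  2. -50.  15.] [600. 170. 158.]
170 [ 96  97 106] 172.0 [  2. -43.  -5.] [606. 171. 178.]
190 [131 129 128] 318.0 [  2.   3. 132.] [654. 180.  41.]
210 [131 130 128] 308.0 [  2.  17. 118.] [667. 181.  56.]
230 [140 138 137] 300.0 [  2.  30. 105.] [680. 183.  69.]
250 [141 139 137] 306.0 [  2.  48. 105.] [698. 185.  70.]
270 [38 38 37] 146.0 [  2. -11. -44.] [638. 175. 217.]
290 [32 32 31] 131.0 [  2. -11. -59.] [637. 175. 233.]
310 [27 27 26] 122.0 [  2.  -9. -70.] [639. 175. 243.]
330 [15 10 13] 125.0 [  2.  -1. -69.] [647. 176. 243.]
350 [13 16 16] 127.0 [  2.   7. -70.] [655. 177. 244.]
370 [134 123 118] 334.0 [  2. 165.  96.] [814. 201.  80.]
390 [33 27 24] 377.0 [  2. 217. 125.] [865. 208.  52.]
410 [13 10  9] 82.0 [   2.  -10. -111.] [637. 174. 285.]
```

View pics/w2.png

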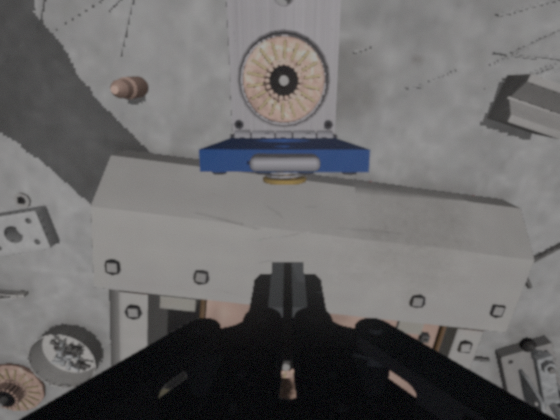

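View pics/t2.png

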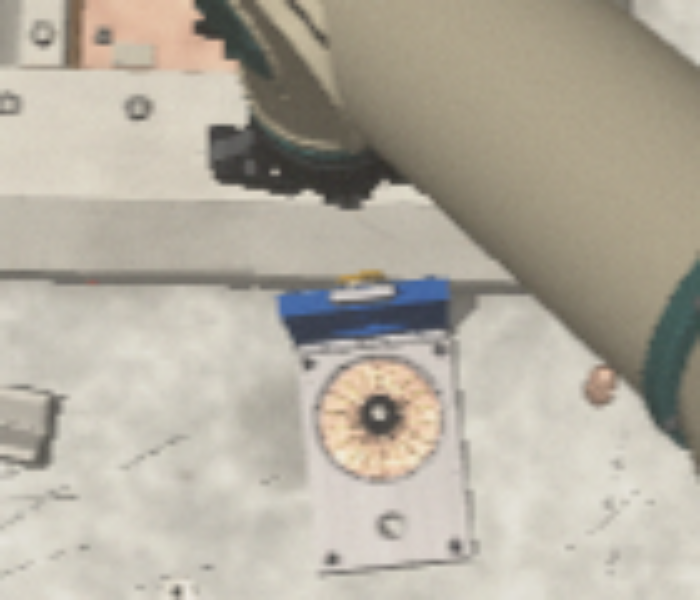

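```bash
python3 - <<'E'
from h import *
f=np.load("wrist0.npz"); p,d=f['p'],f['d']
c=dict(get_calibration("wrist")); c['xyz']=np.array([349.27313808,-552.2387742,373.16096782]); c['attitude']=np.array([-0.31613858,0.00245412,-1.1311438])
W=cloud(d,c); L=(W-np.array([276.489,-587.503,197.969]))@R.from_euler('xyz',[3.14157665,0.00192669,-1.13101251]).as_matrix()
m=(d>0)&(d<260)
for z in range(-130,10,10):
    k=m&(L[...,2]>z)&(L[...,2]<z+10)
    if k.sum(): print(z,k.sum(),rng(L[k]), np.argwhere(k).min(0),np.argwhere(k).max(0))
print(L[m][:,2].max())
cv2.imwrite("pics/w0d.png",cv2.resize((np.clip(d,0,400)/400*255).astype(np.uint8),None,fx=1.4,fy=1.4))
E
```

```text
-130 5 [[-34.0, -19.0, -120.0], [27.0, -19.0, -120.0], [32.0, -19.0, -120.0]] [419 121] [419 455]
-120 8530 [[-63.0, -19.0, -119.0], [-4.0, -18.0, -113.0], [59.0, -11.0, -110.0]] [381   0] [419 559]
-110 8750 [[-70.0, -19.0, -110.0], [-8.0, -12.0, -105.0], [65.0, 1.0, -100.0]] [362   0] [419 559]
-100 9463 [[-72.0, -15.0, -100.0], [-40.0, -12.0, -97.0], [67.0, 5.0, -91.0]] [338   0] [419 559]
-90 2057 [[-63.0, -14.0, -90.0], [41.0, -11.0, -84.0], [60.0, -1.0, -80.0]] [324  57] [363 518]
-80 2427 [[-56.0, -13.0, -80.0], [-43.0, -8.0, -75.0], [54.0, 8.0, -70.0]] [305 110] [370 465]
-70 2093 [[-57.0, -13.0, -70.0], [41.0, -8.0, -65.0], [54.0, 9.0, -60.0]] [291 123] [360 453]
-60 1602 [[-56.0, -13.0, -60.0], [41.0, -8.0, -56.0], [53.0, 9.0, -50.0]] [278 134] [342 441]
-50 341 [[-49.0, -12.0, -50.0], [41.0, -3.0, -48.0], [46.0, 9.0, -46.0]] [277 161] [325 413]
-45.03495243707097
```

View pics/w0d.png

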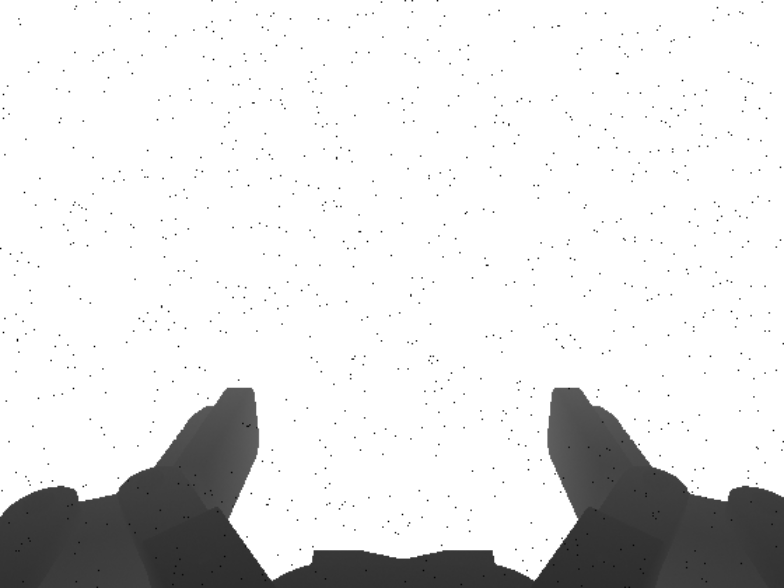

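Both the wrist and the scene depth put the closed fingertips about 34 mm short of the reported TCP along the tool. The gripper body's position shows the same shift. I measure it once more while still, and will confirm it by touch.

```bash
python3 - <<'E'
from h import *
s=telemetry.read_state(); print(s['clock'],s['eef_pos'],s['tool_rot'],s['width'],s['force'])
T=R.from_euler('xyz',s['tool_rot']).as_matrix()
c=get_calibration("wrist"); p,d=get_image("wrist"); L=(cloud(d,c)-s['eef_pos'])@T
k=(d>0)&(abs(L[...,0])<30)&(abs(L[...,1])<20)&(L[...,2]<-20)&(L[...,2]>-65)
print(rng(L[k]),np.sort(L[k][:,2])[-20:].round(1))
tip=k&(L[...,2]>np.percentile(L[k][:,2],80)); print("tipregion",rng(L[tip]))
c=get_calibration("scene"); p,d=get_image("scene"); L=(cloud(d,c)-s['eef_pos'])@T
k=(d>0)&(abs(L[...,0])<35)&(abs(L[...,1])<25)&(L[...,2]<0)&(L[...,2]>-65)
print(k.sum(),rng(L[k]),np.sort(L[k][:,2])[-12:].round(1))
E
```

```text
2.95 [649.04081986 175.58004746 173.7636404 ] [ 3.12437529 -0.0143936   1.7075472 ] 0.453682850489284 [0.77201525 0.10396113 0.09301158]
[[-11.0, -11.0, -64.0], [2.0, -10.0, -53.0], [15.0, -6.0, -37.0]] [-35.7 -35.7 -35.7 -35.6 -35.6 -35.5 -35.4 -35.4 -35.3 -35.3 -35.2 -35.2
 -35.2 -35.2 -35.1 -35.1 -35.  -35.  -34.8 -34.6]
tipregion [[-10.0, -11.0, -44.0], [2.0, -10.0, -41.0], [14.0, -6.0, -35.0]]
137 [[-16.0, -13.0, -64.0], [-7.0, -8.0, -51.0], [11.0, 7.0, -34.0]] [-37.2 -36.6 -36.1 -36.1 -35.9 -35.5 -34.7 -34.6 -33.9 -33.5 -33.3 -33.3]
```

```bash
cat >> h.py <<'E'
TIP=35.0   # true fingertips lie this far behind the reported TCP
def plan(tip,yaw_deg):
    s=telemetry.read_state(); T=R.from_euler('xyz',s['tool_rot'])
    G=R.from_euler('xyz',[np.pi,0,np.radians(yaw_deg)])
    rv=np.degrees((G*T.inv()).as_rotvec())
    tgt=np.array(tip)-TIP*G.as_matrix()[:,2]*(-1)
    print("t",s['clock'],"tip",(s['eef_pos']-TIP*T.as_matrix()[:,2]).round(1),"slide",(tgt-s['eef_pos']).round(1),"rot",rv.round(2),"F",s['force'].round(1),"w",round(s['width'],1))
E
python3 -c "
from h import *
plan((649.6,171.2,168),97.6)"
```

```text
t 3.05 tip [648.3 174.9 208.4] slide [  0.8  -4.2 -40.4] rot [-0.93  0.84 -0.23] F [-1.4  0.   0.2] w 0.1
```

Emit:
arm_command(
  rot=[
    [-0.9,0.8,0],
    [0,0,0],
    [0,0,0],
    [0,0,0],
    [0,0,0],
  ],
  slide=[
    [1,-4,-10],
    [0,0,-10],
    [0,0,-10],
    [0,0,-8],
    [0,0,0],
  ],
  gripper=[0,0,0,0,0],
)

```text
clock: 3.47
eef_pos: [650.5, 170.9, 132.8]
tool_rot: [3.14, 0.001, 1.707]
force: [0.2, -1.0, -0.7]
width: -0.0
```

Emit:
arm_command(
  rot=[
    [0,0,0],
    [0,0,0],
    [0,0,0],
    [0,0,0],
    [0,0,0],
  ],
  slide=[
    [-6,-1,0],
    [-6,-1,0],
    [-5,-1,0],
    [-4,-1,0],
    [-3,0,0],
  ],
  gripper=[0,0,0,0,0],
)

```text
clock: 3.88
eef_pos: [623.3, 166.5, 131.4]
tool_rot: [-3.14, 0.001, 1.707]
force: [-0.0, -0.6, -0.3]
width: -0.2
```

```bash
python3 - <<'E'
from h import *
plan((619.6,167.2,168),97.6)
p,d=get_image("scene"); cv2.imwrite("pics/s3.png",cv2.resize(p[90:220,240:360,::-1],None,fx=5,fy=4.6,interpolation=cv2.INTER_CUBIC))
p,d=get_image("wrist"); cv2.imwrite("pics/w3.png",p[:,:,::-1])
E
```

```text
t 3.8833 tip [623.4 166.5 166.4] slide [-3.7  0.7  1.6] rot [ 0.08 -0.06 -0.22] F [-0.  -0.6 -0.3] w -0.2
```

View pics/s3.png

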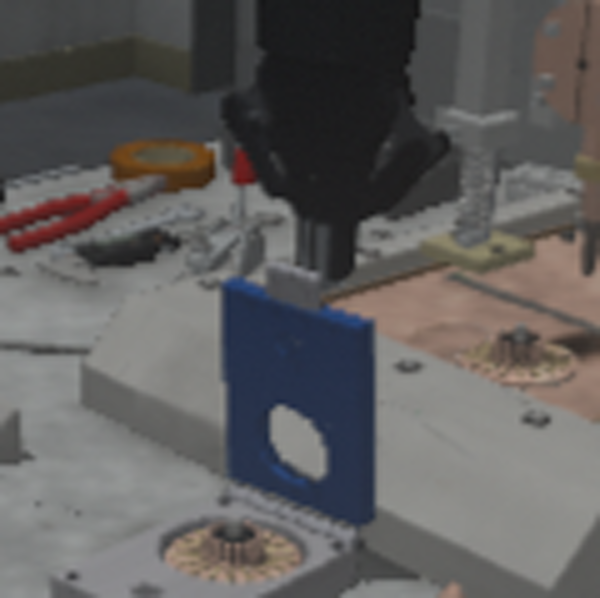

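View pics/w3.png

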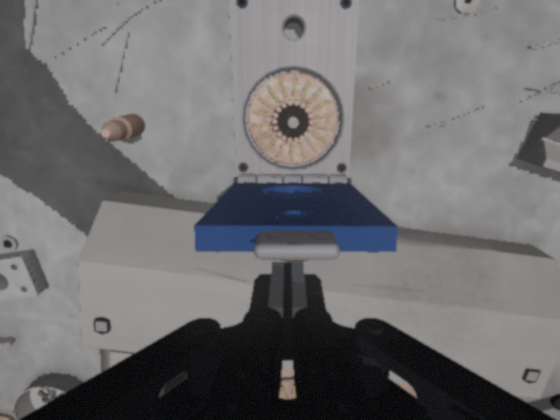

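The scene view shows the closed fingers behind the tab at crop (325,270), and the wrist view shows them centred on it at (288,270). I now push along the arc.

Emit:
arm_command(
  rot=[
    [0,0,0],
    [0,0,0],
    [0,0,0],
    [0,0,0],
    [0,0,0],
  ],
  slide=[
    [-6,-0.8,0],
    [-6,-0.8,0],
    [-6,-0.8,0],
    [-6,-0.8,0],
    [-6,-0.8,-1],
  ],
  gripper=[0,0,0,0,0],
)

```text
clock: 4.4
eef_pos: [594.9, 163.1, 131.9]
tool_rot: [3.135, -0.001, 1.706]
force: [2.3, -0.1, -1.1]
width: 0.1
```

Emit:
arm_command(
  rot=[
    [0,0,0],
    [0,0,0],
    [0,0,0],
    [0,0,0],
    [0,0,0],
  ],
  slide=[
    [-8,-1,-2],
    [-8,-1,-2.5],
    [-7.5,-1,-3],
    [-7.5,-1,-3.5],
    [-7,-1,-4],
  ],
  gripper=[0,0,0,0,0],
)

```text
clock: 4.82
eef_pos: [555.1, 157.8, 117.9]
tool_rot: [3.13, -0.001, 1.706]
force: [0.9, 0.8, 1.3]
width: 0.1
```

```bash
python3 - <<'E'
from h import *
plan((619.6,167.2,168),97.6)
p,d=get_image("scene"); cv2.imwrite("pics/s4.png",cv2.resize(p[90:220,240:360,::-1],None,fx=5,fy=4.6,interpolation=cv2.INTER_CUBIC))
E
```

```text
t 4.8167 tip [554.7 157.7 152.9] slide [64.5  9.4 15.1] rot [-0.14  0.63 -0.12] F [0.9 0.8 1.3] w 0.1
```

View pics/s4.png

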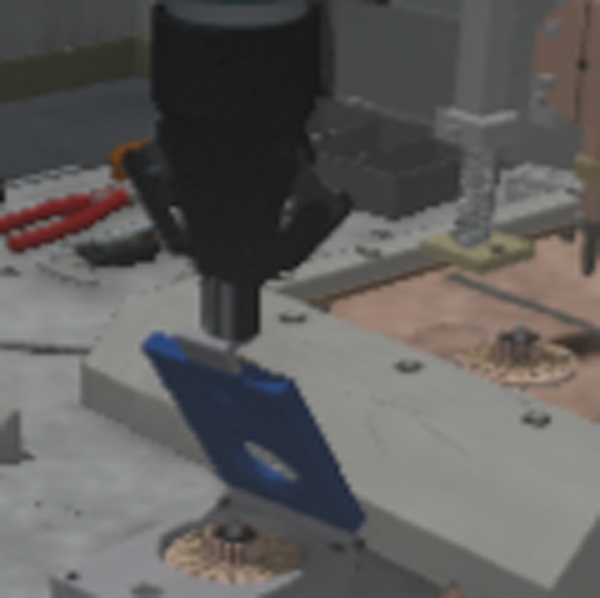

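Emit:
arm_command(
  rot=[
    [0,0.5,0],
    [0,0,0],
    [0,0,0],
    [0,0,0],
    [0,0,0],
  ],
  slide=[
    [-6.5,-0.9,-3.5],
    [-6.2,-0.8,-4],
    [-5.8,-0.8,-4.3],
    [-5.4,-0.7,-4.6],
    [-5,-0.7,-4.8],
  ],
  gripper=[0,0,0,0,0],
)

```text
clock: 5.28
eef_pos: [522.1, 153.3, 95.0]
tool_rot: [3.141, -0.002, 1.706]
force: [1.2, 0.4, 0.9]
width: -0.1
```

Emit:
arm_command(
  rot=[
    [0,0,0],
    [0,0,0],
    [0,0,0],
    [0,0,0],
    [0,0,0],
  ],
  slide=[
    [-5.5,-0.7,-5.2],
    [-5.2,-0.7,-5.5],
    [-4.9,-0.7,-5.8],
    [-4.6,-0.6,-6],
    [-4.3,-0.6,-6.2],
  ],
  gripper=[0,0,0,0,0],
)

```text
clock: 5.7
eef_pos: [494.7, 149.8, 63.3]
tool_rot: [3.142, -0.002, 1.706]
force: [1.4, -0.1, 0.8]
width: 0.1
```

```bash
python3 - <<'E'
from h import *
plan((610-109.2*.991,166-109.2*.132,104),97.6)
p,d=get_image("scene"); cv2.imwrite("pics/s5.png",cv2.resize(p[110:240,240:360,::-1],None,fx=5,fy=4.6,interpolation=cv2.INTER_CUBIC))
E
```

```text
t 5.7 tip [494.7 149.7  98.3] slide [7.1 1.8 5.7] rot [-0.13 -0.01 -0.14] F [ 1.4 -0.1  0.8] w 0.1
```

View pics/s5.png

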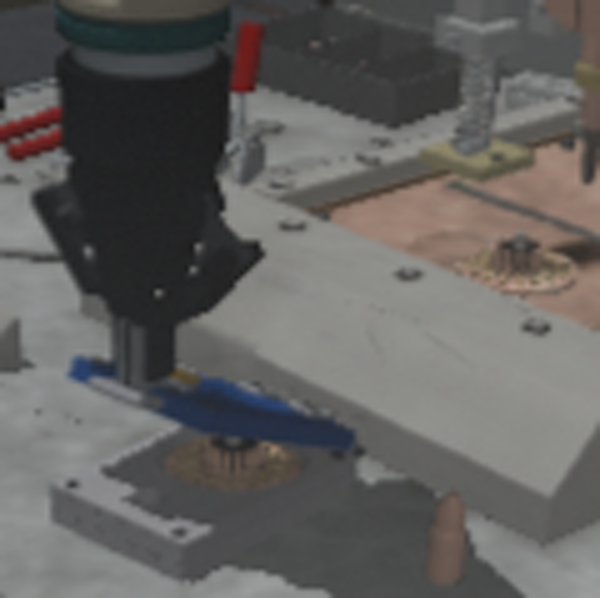

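Emit:
arm_command(
  rot=[
    [0,0,0],
    [0,0,0],
    [0,0,0],
    [0,0,0],
    [0,0,0],
  ],
  slide=[
    [-4,-0.5,-4.5],
    [-3.8,-0.5,-5],
    [-3.5,-0.5,-5.5],
    [-3.2,-0.4,-5.5],
    [-3,-0.4,-5.5],
  ],
  gripper=[0,0,0,0,0],
)

```text
clock: 6.17
eef_pos: [474.0, 147.0, 34.0]
tool_rot: [-3.139, -0.002, 1.706]
force: [0.8, 1.0, 0.9]
width: 0.0
```

Emit:
arm_command(
  rot=[
    [0,0,0],
    [0,0,0],
    [0,0,0],
    [0,0,0],
    [0,0,0],
  ],
  slide=[
    [-3,-0.4,-4.5],
    [-2.5,-0.4,-4.5],
    [-2.2,-0.3,-4.5],
    [-2,-0.2,-4.5],
    [-2,-0.2,-4.5],
  ],
  gripper=[0,0,0,0,0],
)

```text
clock: 6.58
eef_pos: [460.3, 145.3, 8.7]
tool_rot: [-3.138, -0.002, 1.706]
force: [-0.0, 0.3, 0.5]
width: 0.2
```

```bash
python3 - <<'E'
from h import *
plan((610-145*.991,166-145*.132,34),97.6)
E
```

```text
t 6.5833 tip [460.5 145.2  43.7] slide [ 6.   1.6 -9.7] rot [-0.08 -0.22 -0.16] F [-0.   0.3  0.5] w 0.2
```

Emit:
arm_command(
  rot=[
    [0,0,0],
    [0,0,0],
    [0,0,0],
    [0,0,0],
  ],
  slide=[
    [0.5,0,-2.5],
    [0.5,0,-2.5],
    [0.5,0,-2],
    [0.5,0,-1.5],
  ],
  gripper=[0,0,0,0],
)

```text
clock: 6.92
eef_pos: [460.1, 145.0, -0.1]
tool_rot: [-3.135, 0.0, 1.707]
force: [-8.3, -3.3, 41.3]
width: -0.1
```

Emit:
arm_command(
  rot=[
    [0,0,0],
    [0,0,0],
  ],
  slide=[
    [0,0,1],
    [0,0,0],
  ],
  gripper=[0,0,0],
)

```text
validation failed for argument at $.gr...
```

Emit:
arm_command(
  rot=[
    [0,0,0],
  ],
  slide=[
    [0,0,1],
  ],
  gripper=[0],
)

```text
clock: 7.0
eef_pos: [460.0, 145.1, 1.6]
tool_rot: [-3.136, 0.001, 1.708]
force: [0.6, 0.4, -1.2]
width: -0.2
```

```bash
python3 - <<'E'
from h import *
plan((610-145*.991,166-145*.132,34),97.6)
p,d=get_image("scene"); W=cloud(d,get_calibration("scene"));cv2.imwrite("pics/s6.png",cv2.resize(p[130:260,220:340,::-1],None,fx=5,fy=4.6,interpolation=cv2.INTER_CUBIC))
h=hsv(p); m=(h[...,0]>100)&(h[...,0]<130)&(h[...,1]>80)&(abs(W[...,0]-540)<90)&(abs(W[...,1]-157)<80)&(W[...,2]>28)
A=W[m]; B=np.c_[A[:,:2],np.ones(len(A))]
for _ in range(5):
    k=np.linalg.lstsq(B,A[:,2],rcond=None)[0]; r=A[:,2]-B@k; g=abs(r)<1.5*r.std()+.5; A,B=A[g],B[g]
print(len(A),k,A[:,2].mean())
E
```

```text
t 7.0 tip [460.2 145.1  36.6] slide [ 6.3  1.8 -2.6] rot [ 0.1  -0.32 -0.25] F [ 0.6  0.4 -1.2] w -0.2
424 [2.04547989e-03 2.51638900e-03 3.45941790e+01] 36.05779545376307
```

View pics/s6.png

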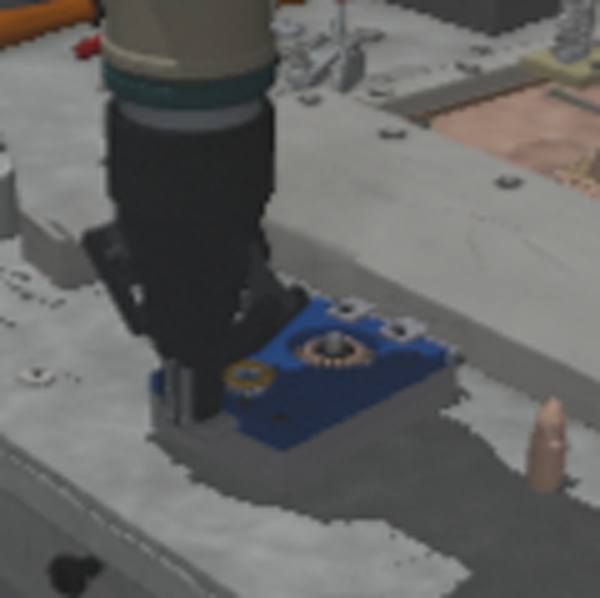

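The lid is shut: its plane reads z≈36 and is level to 0.2%. The contact also confirms the fingertip offset of about 34 mm. Next I lift and measure the brass ring from above.

Emit:
arm_command(
  rot=[
    [0,0,0],
    [0,0,0],
    [0,0,0],
    [0,0,0],
    [0,0,0],
  ],
  slide=[
    [0,0,18],
    [0,0,22],
    [13,2,22],
    [14,2,20],
    [13,2,10],
  ],
  gripper=[40,40,40,40,40],
)

```text
clock: 7.47
eef_pos: [496.2, 149.7, 94.9]
tool_rot: [-3.127, 0.003, 1.711]
force: [0.1, -0.2, -0.7]
width: 39.9
```

Emit:
arm_command(
  rot=[
    [0,0,0],
    [0,0,0],
  ],
  slide=[
    [0,0,0],
    [0,0,0],
  ],
  gripper=[40,40],
)

```text
clock: 7.63
eef_pos: [500.6, 150.5, 96.9]
tool_rot: [-3.134, 0.001, 1.708]
force: [-1.1, -1.1, -0.6]
width: 40.1
```

```bash
cat > ms.py <<'E'
import sys
from h import *
name=sys.argv[1]
plan((500,151.3,130),97.6)
s=telemetry.read_state(); c=get_calibration("wrist"); p,d=get_image("wrist")
np.savez(name+".npz",p=p,d=d,xyz=c['xyz'],att=c['attitude'],eef=s['eef_pos'],rot=s['tool_rot'])
cv2.imwrite(f"pics/{name}.png",p[:,:,::-1])
s2=telemetry.read_state(); print(s['eef_pos'],s2['eef_pos'])
E
python3 ms.py ring1
```

```text
t 7.6333 tip [500.8 150.5 131.9] slide [-0.6  0.8 -1.9] rot [ 0.11 -0.44 -0.24] F [-1.1 -1.1 -0.6] w 40.1
[500.55312341 150.47029359  96.85277669] [500.57152914 150.41007538  96.63969469]
```

View pics/ring1.png

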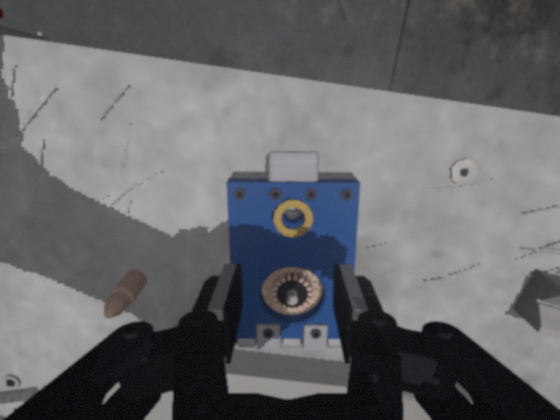

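```bash
cat > ring.py <<'E'
import sys
from h import *
f=np.load(sys.argv[1]+".npz"); p,d=f['p'],f['d']; c=dict(get_calibration("wrist")); c['xyz']=f['xyz']; c['attitude']=f['att']
h=hsv(p); W=cloud(d,c)
m=(h[...,0]>15)&(h[...,0]<35)&(h[...,1]>90)&(d>0)&(abs(W[...,2]-44)<8)
m=m.astype(np.uint8)
for i,s,ce,mm in blobs(m,80):
    cn,_=cv2.findContours(mm.astype(np.uint8),cv2.RETR_CCOMP,cv2.CHAIN_APPROX_NONE)
    for q in cn:
        if len(q)<12: continue
        e=cv2.fitEllipse(q); P=ray(*e[0],c,45); L=(P-f['eef'])@R.from_euler('xyz',f['rot']).as_matrix()
        print(s,np.round(e[0],2),np.round(e[1],1),"world@45",P.round(2),"tool",L.round(2), "zmed",np.median(W[mm][:,2]).round(1))
E
python3 ring.py ring1
```

```text
[274 200  38  37 649] [292.42 217.85] [35.7 37.1] world@45 [500.46 155.63  45.  ] tool [ 5.17  1.02 51.84] zmed 45.1
[274 200  38  37 649] [292.63 218.19] [24.  25.2] world@45 [500.68 155.81  45.  ] tool [ 5.32  1.26 51.84] zmed 45.1
```

The ring is at pixel (292.5,218), and its bore is concentric. The wrist view differs from the top view by about 4 mm in y, so I will use the same wrist view over the pin and work with differences.

Emit:
arm_command(
  rot=[
    [0,-0.4,-0.2],
    [0,0,0],
    [0,0,0],
    [0,0,0],
    [0,0,0],
  ],
  slide=[
    [2,-15,16],
    [2.5,-30,16],
    [2.5,-32,0],
    [2.5,-32,0],
    [2.5,-32,0],
  ],
  gripper=[40,40,40,40,40],
)

```text
clock: 8.1
eef_pos: [504.7, 14.3, 125.1]
tool_rot: [-3.132, -0.003, 1.724]
force: [0.8, -0.5, -0.1]
width: 40.2
```

Emit:
arm_command(
  rot=[
    [0,0,0],
    [0,0,0],
    [0,0,0],
    [0,0,0],
    [0,0,0],
  ],
  slide=[
    [2.5,-32,0],
    [2.5,-32,0],
    [2.5,-32,0],
    [2.5,-32,0],
    [2,-20,0],
  ],
  gripper=[40,40,40,40,40],
)

```text
clock: 8.52
eef_pos: [507.0, -142.9, 118.5]
tool_rot: [-3.118, -0.003, 1.726]
force: [0.2, -0.2, -1.1]
width: 40.4
```

Emit:
arm_command(
  rot=[
    [0,0,0],
    [0,0,0],
  ],
  slide=[
    [0,0,0],
    [0,0,0],
  ],
  gripper=[40,40],
)

```text
clock: 8.68
eef_pos: [503.2, -148.9, 115.2]
tool_rot: [-3.111, -0.002, 1.717]
force: [0.6, 0.6, -0.1]
width: 40.1
```

```bash
python3 -c "
from h import *
plan((525.3,-161.6,164),97.6)"
```

```text
t 8.6833 tip [ 504.2 -148.8  150.2] slide [ 22.1 -12.7  13.8] rot [ 0.12 -1.75 -0.76] F [ 0.6  0.6 -0.1] w 40.1
```

Emit:
arm_command(
  rot=[
    [0,-0.9,-0.4],
    [0,-0.8,-0.4],
    [0,0,0],
    [0,0,0],
  ],
  slide=[
    [11,-6,7],
    [11,-6.5,7],
    [0,0,0],
    [0,0,0],
  ],
  gripper=[40,40,40,40],
)

```text
clock: 9.02
eef_pos: [525.7, -158.2, 129.0]
tool_rot: [-3.14, -0.0, 1.707]
force: [0.1, 0.2, -0.2]
width: 40.0
```

```bash
python3 -c "
from h import *
plan((525.3,-161.6,164),97.6)"; python3 ms.py pin1
```

```text
t 9.0167 tip [ 525.7 -158.2  164. ] slide [-0.4 -3.4 -0. ] rot [-0.   -0.07 -0.22] F [ 0.1  0.2 -0.2] w 40.0
t 9.0167 tip [ 525.7 -158.2  164. ] slide [-25.7 309.5 -34. ] rot [-0.   -0.07 -0.22] F [ 0.1  0.2 -0.2] w 40.0
[ 525.66635442 -158.21686454  129.03358536] [ 526.02793331 -158.15515031  129.21252054]
```

View pics/pin1.png

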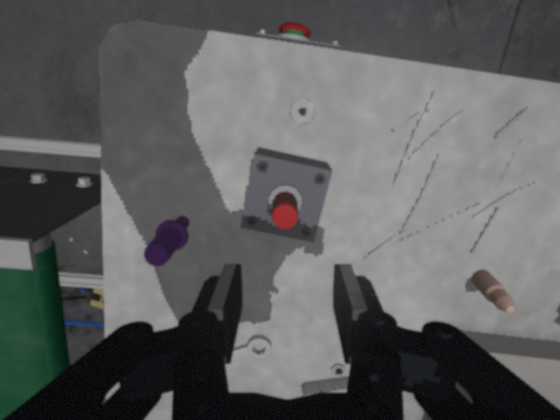

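```bash
cat > pin.py <<'E'
import sys
from h import *
f=np.load(sys.argv[1]+".npz"); p,d=f['p'],f['d']; c=dict(get_calibration("wrist")); c['xyz']=f['xyz']; c['attitude']=f['att']
W=cloud(d,c); T=R.from_euler('xyz',f['rot']).as_matrix()
h=hsv(p); m=red(h)&(d>0)&(W[...,2]>30)&(W[...,2]<110)
print("zmax",np.percentile(W[m][:,2],[50,90,98]).round(1))
zt=np.percentile(W[m][:,2],95)
t=m&(W[...,2]>zt-3.5)
for i,s,ce,mm in blobs(t,40):
    cn,_=cv2.findContours(cv2.morphologyEx(mm.astype(np.uint8),cv2.MORPH_CLOSE,np.ones((3,3))),cv2.RETR_EXTERNAL,cv2.CHAIN_APPROX_NONE)
    q=max(cn,key=len); e=cv2.fitEllipse(q); P=ray(*e[0],c,77); print(s,np.round(e[0],2),np.round(e[1],1),P.round(2),"tool",((P-f['eef'])@T).round(2))
# collar: bright ring below ; holder top
k=(W[...,2]>33)&(W[...,2]<38.5)&(d>0)&(abs(W[...,0]-525)<45)&(abs(W[...,1]+161)<45)
for i,s,ce,mm in blobs(k,300):
    r=cv2.minAreaRect(W[mm][:,:2].astype(np.float32)); print("holder",r, ((np.r_[r[0],36]-f['eef'])@T).round(1))
cv2.imwrite("pics/%s_c.png"%sys.argv[1],cv2.resize(p[140:260,225:345,::-1],None,fx=5,fy=5,interpolation=cv2.INTER_CUBIC))
E
python3 pin.py pin1
```

```text
zmax [76.9 77.8 78.3]
[273 203  24  26 472] [284.52 215.61] [23.6 23.8] [ 525.12 -158.35   77.  ] tool [-0.07 -0.49 52.03]
holder ((526.17578125, -158.0533447265625), (60.23548889160156, 60.75312042236328), 85.43267822265625) [ 0.1  0.6 93. ]
```

View pics/pin1_c.png

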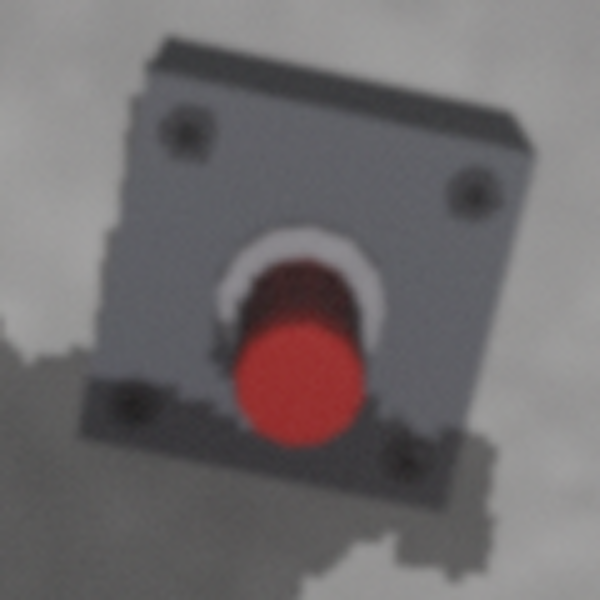

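```bash
python3 - <<'E'
from h import *
for nm in ("ring1","pin1"):
    f=np.load(nm+".npz"); d=f['d']; c=dict(get_calibration("wrist")); c['xyz']=f['xyz']; c['attitude']=f['att']
    L=(cloud(d,c)-f['eef'])@R.from_euler('xyz',f['rot']).as_matrix()
    k=(d>0)&(d<250)&(L[...,2]>-52)&(L[...,2]<-30)&(abs(L[...,0])<60)
    for sgn in(-1,1):
        q=k&(L[...,0]*sgn>0); a=abs(L[q][:,0]); print(nm,sgn,"inner/outer",np.percentile(a,[1,5,50,95,99]).round(1),"y",np.percentile(L[q][:,1],[1,50,99]).round(1),"z",np.percentile(L[q][:,2],[50,99]).round(1))
E
```

```text
ring1 -1 inner/outer [18.1 18.1 20.1 30.4 31.5] y [-10.9  -6.5  11. ] z [-45.3 -34.9]
ring1 1 inner/outer [21.6 21.7 23.7 33.9 34.9] y [-10.8  -6.5  11.1] z [-45.5 -34.7]
pin1 -1 inner/outer [18.1 18.1 20.1 30.3 31.5] y [-10.8  -6.5  11.4] z [-45.4 -34.6]
pin1 1 inner/outer [21.6 21.7 23.6 34.  34.9] y [-10.8  -6.5  11. ] z [-45.4 -34.8]
```

The finger mid-plane reads +1.75 mm in the same view, so the wrist camera has a sideways bias. I descend until the fingertips are just above the handle top and compare there at equal depth.

Emit:
arm_command(
  rot=[
    [0,0,0],
    [0,0,0],
    [0,0,0],
    [0,0,0],
    [0,0,0],
  ],
  slide=[
    [-0.4,-2.8,-15],
    [0,0,-20],
    [0,0,-20],
    [0,0,-17],
    [0,0,-5],
  ],
  gripper=[40,40,40,40,40],
)

```text
clock: 9.48
eef_pos: [528.9, -156.9, 52.8]
tool_rot: [3.135, 0.002, 1.714]
force: [-0.6, 0.9, 0.3]
width: 40.0
```

Emit:
arm_command(
  rot=[
    [0,0,0],
    [0,0,0],
  ],
  slide=[
    [0,0,0],
    [0,0,0],
  ],
  gripper=[40,40],
)

```text
clock: 9.65
eef_pos: [528.1, -155.2, 52.1]
tool_rot: [3.137, 0.0, 1.716]
force: [-0.2, 0.1, 0.2]
width: 39.7
```

```bash
python3 ms.py pin2; python3 pin.py pin2; python3 -c "
from h import *
plan((525.6,-161,80),97.6)"
```

```text
t 9.65 tip [ 528.  -155.2   87.1] slide [-28.1 306.5  42.9] rot [-0.03  0.27 -0.74] F [-0.2  0.1  0.2] w 39.7
[ 528.12972156 -155.18925432   52.12039089] [ 528.36437731 -155.1379141    52.40866462]
zmax [76.8 77.7 78.2]
[260 246  36  35 945] [277.56 263.  ] [32.9 35. ] [ 524.38 -158.55   77.  ] tool [ -2.78  -4.08 -24.9 ]
holder ((525.9071044921875, -158.09991455078125), (60.325767517089844, 60.698890686035156), 85.30433654785156) [-2.6 -2.7 16.1]
t 9.7 tip [ 528.2 -155.2   87.4] slide [-2.8 -5.9 -7.4] rot [-0.03  0.31 -0.74] F [-0.4 -0.5  0.4] w 39.8
```

View pics/pin2.png

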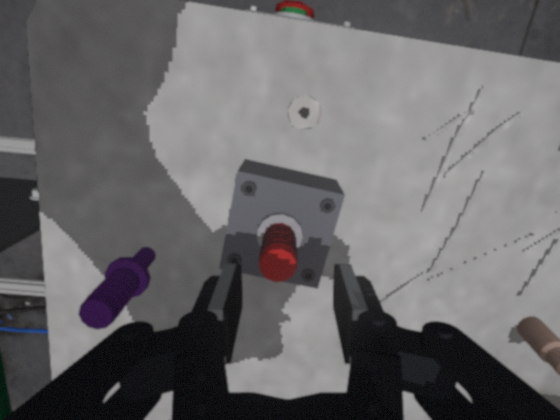

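Emit:
arm_command(
  rot=[
    [0,0.3,-0.7],
    [0,0,0],
    [0,0,0],
  ],
  slide=[
    [-2.8,-5.5,0],
    [0,0,0],
    [0,0,0],
  ],
  gripper=[40,40,40],
)

```text
clock: 9.95
eef_pos: [527.1, -161.2, 54.9]
tool_rot: [3.138, 0.001, 1.703]
force: [-0.7, 0.5, 0.5]
width: 40.3
```

```bash
python3 -c "
from h import *
plan((525.3,-160.8,44),97.6)"
```

```text
t 9.95 tip [ 527.  -161.1   89.9] slide [ -1.8   0.4 -45.9] rot [0.03 0.21 0.01] F [-0.7  0.5  0.5] w 40.3
```

Emit:
arm_command(
  rot=[
    [0,0.2,0],
    [0,0,0],
    [0,0,0],
    [0,0,0],
    [0,0,0],
  ],
  slide=[
    [-1.5,0,-9],
    [-0.3,0,-9],
    [-0.3,0,-9],
    [0,0,-7],
    [0,0,-3],
  ],
  gripper=[40,40,40,40,40],
)

```text
clock: 10.37
eef_pos: [525.7, -162.4, 16.0]
tool_rot: [3.139, 0.002, 1.701]
force: [-1.1, 0.4, -0.2]
width: 40.2
```

```bash
python3 -c "
from h import *
plan((525.3,-160.8,44),97.6)"; python3 ms.py pin3; python3 pin.py pin3
```

```text
t 10.3667 tip [ 525.6 -162.4   51. ] slide [-0.4  1.6 -7. ] rot [0.1  0.17 0.11] F [-1.1  0.4 -0.2] w 40.2
t 10.3667 tip [ 525.6 -162.4   51. ] slide [-25.7 313.7  79. ] rot [0.1  0.17 0.11] F [-1.1  0.4 -0.2] w 40.2
[ 525.71110065 -162.41751813   15.99959322] [ 525.31180155 -162.28644095   15.64578987]
zmax [76.6 77.6 78. ]
[ 271  294   45   42 1429] [293.02 314.81] [40.1 44.3] [ 523.95 -158.71   77.  ] tool [  3.77  -1.1  -61.01]
holder ((526.1715698242188, -158.15850830078125), (60.20771408081055, 61.360862731933594), 85.32764434814453) [  4.1   1.1 -20. ]
```

View pics/pin3.png

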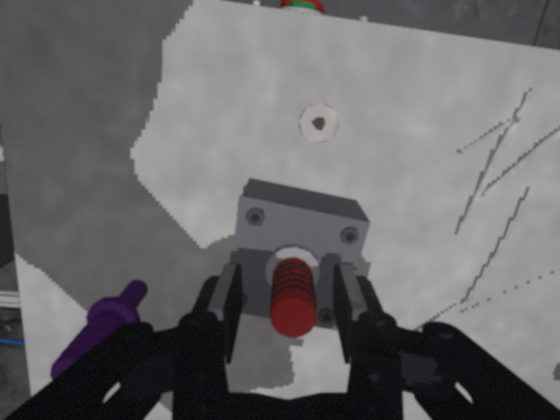

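Emit:
arm_command(
  rot=[
    [0,0.2,0],
    [0,0,0],
    [0,0,0],
  ],
  slide=[
    [0,1.8,-3],
    [0,0,-2.5],
    [0,0,0],
  ],
  gripper=[40,40,40],
)

```text
clock: 10.67
eef_pos: [525.0, -159.8, 8.8]
tool_rot: [-3.138, 0.0, 1.702]
force: [0.5, -0.3, 0.4]
width: 40.2
```

```bash
python3 -c "
from h import *
plan((525.3,-160.4,44),97.6)"; python3 ms.py pin4; python3 pin.py pin4
```

```text
t 10.6667 tip [ 525.1 -159.8   43.8] slide [ 0.3 -0.6  0.2] rot [ 0.05 -0.17  0.08] F [ 0.5 -0.3  0.4] w 40.2
t 10.6667 tip [ 525.1 -159.8   43.8] slide [-25.  311.1  86.2] rot [ 0.05 -0.17  0.08] F [ 0.5 -0.3  0.4] w 40.2
[ 525.01707275 -159.78440819    8.79558204] [ 525.21824876 -159.62320464    9.02662875]
zmax [76.6 77.5 78. ]
[ 262  305   48   45 1640] [285.91 327.25] [43.3 47.2] [ 524.07 -158.66   77.  ] tool [  1.21  -1.   -68.2 ]
holder ((526.1002197265625, -158.19789123535156), (60.389503479003906, 61.57864761352539), 85.18672180175781) [  1.4   1.2 -27.2]
```

Emit:
arm_command(
  rot=[
    [0,0,0],
    [0,0,0],
    [0,0,0],
    [0,0,0],
    [0,0,0],
  ],
  slide=[
    [0,-0.4,0],
    [0,0,0],
    [0,0,0],
    [0,0,0],
    [0,0,0],
  ],
  gripper=[0,0,0,0,0],
)

```text
clock: 11.13
eef_pos: [525.9, -160.3, 9.9]
tool_rot: [-3.14, 0.001, 1.702]
force: [-0.2, -0.4, -0.2]
width: 16.5
```

```bash
python3 -c "
from h import *
plan((525.3,-160.4,44),97.6)"; python3 ms.py pin5; python3 pin.py pin5
```

```text
t 11.1333 tip [ 525.9 -160.2   44.9] slide [-0.6 -0.1 -0.9] rot [ 0.07 -0.06  0.08] F [-0.2 -0.4 -0.2] w 16.5
t 11.1333 tip [ 525.9 -160.2   44.9] slide [-25.9 311.6  85.1] rot [ 0.07 -0.06  0.08] F [-0.2 -0.4 -0.2] w 16.5
[ 525.87536485 -160.27387085    9.8922861 ] [ 525.87864832 -160.29403026    9.88706424]
zmax [77.  78.  78.4]
[ 264  303   47   45 1646] [287.24 325.28] [43.1 47.4] [ 524.73 -158.68   77.  ] tool [  1.66  -1.01 -67.11]
holder ((525.5455322265625, -158.05369567871094), (60.400848388671875, 60.43302536010742), 85.49635314941406) [  2.2  -0.1 -26.1]
```

View pics/pin5.png

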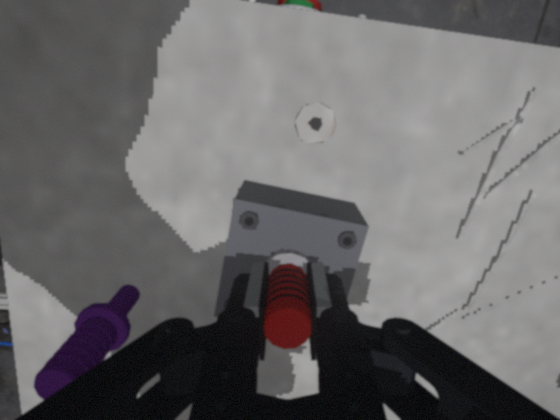

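The grip is good: opening 16.5 mm, and the handle is centred at (287,325) between the pads. Two independent differences agree on the insertion point: the wrist view gives TCP (500.7,153.8) and the top camera (500.4,153.75). I lift out.

Emit:
arm_command(
  rot=[
    [0,0,0],
    [0,0,0],
    [0,0,0],
    [0,0,0],
    [0,0,0],
  ],
  slide=[
    [0,0,5],
    [0,0,8],
    [0,0,10],
    [0,0,10],
    [0,0,12],
  ],
  gripper=[0,0,0,0,0],
)

```text
clock: 11.6
eef_pos: [524.0, -159.9, 57.0]
tool_rot: [-3.137, -0.0, 1.703]
force: [0.1, -0.5, -0.3]
width: 16.7
```

Emit:
arm_command(
  rot=[
    [0,0,0],
    [0,0,0],
    [0,0,0],
    [0,0,0],
    [0,0,0],
  ],
  slide=[
    [0,10,12],
    [-2,20,10],
    [-2,28,3],
    [-2.5,30,0],
    [-2.5,30,0],
  ],
  gripper=[0,0,0,0,0],
)

```text
clock: 12.02
eef_pos: [517.8, -45.1, 91.4]
tool_rot: [3.138, 0.006, 1.686]
force: [0.2, 0.7, -0.5]
width: 16.6
```

```bash
python3 -c "
from h import *
plan((500.7,153.8,115),97.5)"
```

```text
t 12.0167 tip [517.6 -44.9 126.4] slide [-17.1 198.9 -11.4] rot [0.32 0.28 0.88] F [ 0.2  0.7 -0.5] w 16.6
```

Emit:
arm_command(
  rot=[
    [0.3,0.3,0.9],
    [0,0,0],
    [0,0,0],
    [0,0,0],
    [0,0,0],
  ],
  slide=[
    [-3,30,0],
    [-3,30,0],
    [-3,30,0],
    [-3,30,0],
    [-2.5,28,0],
  ],
  gripper=[0,0,0,0,0],
)

```text
clock: 12.43
eef_pos: [502.3, 114.6, 98.9]
tool_rot: [3.134, -0.001, 1.704]
force: [0.3, -0.8, -0.5]
width: 16.4
```

Emit:
arm_command(
  rot=[
    [0,0,0],
    [0,0,0],
    [0,0,0],
    [0,0,0],
    [0,0,0],
  ],
  slide=[
    [-2,22,0],
    [0,10,0],
    [0,0,0],
    [0,0,0],
    [0,0,0],
  ],
  gripper=[0,0,0,0,0],
)

```text
clock: 12.85
eef_pos: [498.6, 158.9, 104.7]
tool_rot: [3.128, -0.006, 1.718]
force: [0.9, -0.9, -0.2]
width: 16.6
```

```bash
python3 -c "
from h import *
plan((500.7,153.8,110),97.5)"
```

```text
t 12.85 tip [498.1 158.6 139.7] slide [  2.1  -5.1 -29.7] rot [-0.48  0.75 -0.95] F [ 0.9 -0.9 -0.2] w 16.6
```

Emit:
arm_command(
  rot=[
    [-0.5,0.75,-1],
    [0,0,0],
    [0,0,0],
    [0,0,0],
    [0,0,0],
  ],
  slide=[
    [2,-5,-10],
    [0,0,-14],
    [0,0,-12],
    [0,0,-5],
    [0,0,0],
  ],
  gripper=[0,0,0,0,0],
)

```text
clock: 13.27
eef_pos: [502.6, 143.3, 59.7]
tool_rot: [-3.138, 0.008, 1.685]
force: [-0.3, 0.5, -0.3]
width: 16.4
```

```bash
python3 -c "
from h import *
plan((500.7,153.8,97),97.5)"
```

```text
t 13.2667 tip [502.7 143.6  94.7] slide [-1.9 10.5  2.3] rot [ 0.47 -0.16  0.97] F [-0.3  0.5 -0.3] w 16.4
```

Emit:
arm_command(
  rot=[
    [0.4,-0.1,0.9],
    [0,0,0],
    [0,0,0],
  ],
  slide=[
    [-1.5,8,2],
    [0,0,0],
    [0,0,0],
  ],
  gripper=[0,0,0],
)

```text
clock: 13.52
eef_pos: [500.8, 150.3, 61.0]
tool_rot: [-3.138, 0.001, 1.7]
force: [-0.4, -0.0, -1.4]
width: 16.3
```

```bash
python3 -c "
from h import *
plan((500.7,153.8,97),97.5)"
```

```text
t 13.5167 tip [500.9 150.3  96. ] slide [-0.1  3.5  1. ] rot [ 0.1  -0.18  0.13] F [-0.4 -0.  -1.4] w 16.3
```

Emit:
arm_command(
  rot=[
    [0.1,-0.2,0.1],
    [0,0,0],
    [0,0,0],
  ],
  slide=[
    [0,3.5,0],
    [0,0,0],
    [0,0,0],
  ],
  gripper=[0,0,0],
)

```text
clock: 13.77
eef_pos: [501.4, 155.1, 62.2]
tool_rot: [3.139, -0.001, 1.702]
force: [-1.1, -0.6, -0.8]
width: 16.9
```

```bash
python3 -c "
from h import *
plan((500.7,153.8,97),97.5)"; python3 ms.py ins1; python3 - <<'E'
from h import *
p,d=get_image("scene"); cv2.imwrite("pics/s7.png",cv2.resize(p[130:260,220:340,::-1],None,fx=5,fy=4.6,interpolation=cv2.INTER_CUBIC))
E
```

```text
t 13.7667 tip [501.3 155.   97.2] slide [-0.7 -1.3 -0.2] rot [-0.07  0.15 -0.03] F [-1.1 -0.6 -0.8] w 16.9
t 13.7667 tip [501.3 155.   97.2] slide [-1.4 -3.8 32.8] rot [-0.07  0.15  0.07] F [-1.1 -0.6 -0.8] w 16.9
[501.40867094 155.05647349  62.16873013] [501.43905736 155.31696232  62.27843468]
```

View pics/ins1.png

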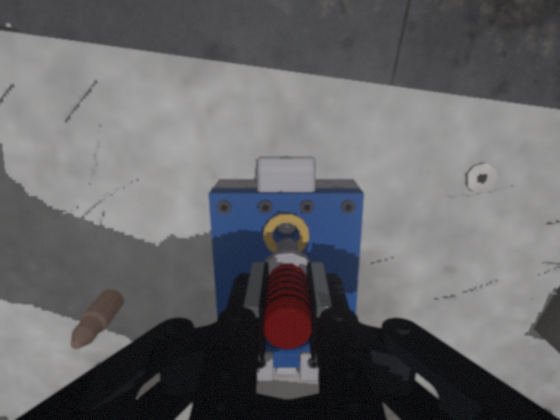

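View pics/s7.png

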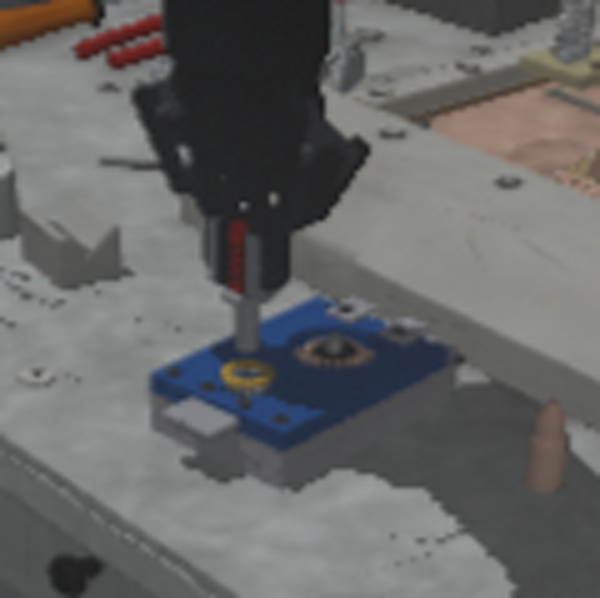

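Both views show the shank just above and in line with the brass ring: wrist (288,235), scene crop (247,350). I correct the last 1–1.5 mm and go down slowly, watching force.

Emit:
arm_command(
  rot=[
    [0,0.1,0],
    [0,0,0],
    [0,0,0],
  ],
  slide=[
    [-0.6,-1.3,0],
    [0,0,0],
    [0,0,0],
  ],
  gripper=[0,0,0],
)

```text
clock: 14.12
eef_pos: [500.9, 153.6, 62.4]
tool_rot: [3.14, -0.001, 1.702]
force: [0.1, -0.1, -1.6]
width: 16.6
```

```bash
python3 -c "
from h import *
plan((500.7,153.8,87),97.5)"
```

```text
t 14.1167 tip [500.8 153.5  97.4] slide [ -0.2   0.2 -10.4] rot [-0.06  0.07 -0.03] F [ 0.1 -0.1 -1.6] w 16.6
```

Emit:
arm_command(
  rot=[
    [0,0,0],
    [0,0,0],
    [0,0,0],
    [0,0,0],
    [0,0,0],
  ],
  slide=[
    [0,0,-3],
    [0,0,-3],
    [0,0,-3],
    [0,0,-3],
    [0,0,0],
  ],
  gripper=[0,0,0,0,0],
)

```text
clock: 14.53
eef_pos: [500.9, 153.2, 49.0]
tool_rot: [3.14, -0.001, 1.701]
force: [-0.4, -0.4, -1.2]
width: 16.6
```

```bash
python3 -c "
from h import *
plan((500.7,153.8,87),97.5)"
```

```text
t 14.5333 tip [500.8 153.1  84. ] slide [-0.2  0.6  3. ] rot [-0.05  0.06  0.01] F [-0.4 -0.4 -1.2] w 16.6
```

Emit:
arm_command(
  rot=[
    [0,0,0],
    [0,0,0],
    [0,0,0],
    [0,0,0],
    [0,0,0],
  ],
  slide=[
    [-0.2,0.6,-1],
    [0,0,-2],
    [0,0,-2],
    [0,0,-2],
    [0,0,0],
  ],
  gripper=[0,0,0,0,0],
)

```text
clock: 14.95
eef_pos: [500.4, 154.0, 40.9]
tool_rot: [3.141, -0.001, 1.702]
force: [-0.7, -0.6, -1.4]
width: 16.3
```

```bash
python3 -c "
from h import *
plan((500.7,153.8,87),97.5)"
```

```text
t 14.95 tip [500.4 153.9  75.9] slide [ 0.3 -0.2 11.1] rot [-0.05  0.02 -0.01] F [-0.7 -0.6 -1.4] w 16.3
```

Emit:
arm_command(
  rot=[
    [0,0,0],
    [0,0,0],
    [0,0,0],
    [0,0,0],
    [0,0,0],
  ],
  slide=[
    [0.2,-0.1,-2],
    [0,0,-2],
    [0,0,-2],
    [0,0,-2],
    [0,0,0],
  ],
  gripper=[0,0,0,0,0],
)

```text
clock: 15.37
eef_pos: [500.8, 153.9, 32.1]
tool_rot: [3.141, -0.001, 1.702]
force: [-0.1, -0.2, -0.6]
width: 16.5
```

```bash
python3 -c "
from h import *
plan((500.7,153.8,87),97.5)"
```

```text
t 15.3667 tip [500.8 153.9  67.1] slide [-0.1 -0.1 19.9] rot [-0.06  0.04 -0.01] F [-0.1 -0.2 -0.6] w 16.5
```

Emit:
arm_command(
  rot=[
    [0,0,0],
    [0,0,0],
    [0,0,0],
    [0,0,0],
    [0,0,0],
  ],
  slide=[
    [0,0,-2],
    [0,0,-2.5],
    [0,0,-2.5],
    [0,0,-2.5],
    [0,0,-1],
  ],
  gripper=[0,0,0,0,0],
)

```text
clock: 15.78
eef_pos: [501.0, 154.0, 20.7]
tool_rot: [3.14, -0.001, 1.702]
force: [0.2, 0.1, -0.8]
width: 16.4
```

```bash
python3 -c "
from h import *
plan((500.7,153.8,87),97.5)"
```

```text
t 15.7833 tip [500.9 153.9  55.7] slide [-0.3 -0.2 31.3] rot [-0.07  0.06 -0.  ] F [ 0.2  0.1 -0.8] w 16.4
```

Tip at about 15 mm with no side force, so it is through both holes. Now onto the ring.

Emit:
arm_command(
  rot=[
    [0,0,0],
    [0,0,0],
    [0,0,0],
    [0,0,0],
  ],
  slide=[
    [-0.2,-0.1,-1.5],
    [0,0,-1.5],
    [0,0,-1.5],
    [0,0,-1.5],
  ],
  gripper=[0,0,0,0],
)

```text
clock: 16.12
eef_pos: [500.8, 153.9, 15.1]
tool_rot: [3.14, -0.0, 1.702]
force: [-2.2, -1.2, 8.7]
width: 16.3
```

Emit:
arm_command(
  rot=[
    [0,0,0],
    [0,0,0],
    [0,0,0],
  ],
  slide=[
    [0,0,-1.5],
    [0,0,-1.5],
    [0,0,-1],
  ],
  gripper=[0,0,0],
)

```text
clock: 16.37
eef_pos: [500.9, 153.8, 13.1]
tool_rot: [3.138, 0.002, 1.702]
force: [-2.9, -1.8, 10.3]
width: 16.3
```

Emit:
arm_command(
  rot=[
    [0,0,0],
    [0,0,0],
  ],
  slide=[
    [0,0,-1.5],
    [0,0,-1.5],
  ],
  gripper=[0,0],
)

```text
clock: 16.53
eef_pos: [501.0, 153.8, 12.1]
tool_rot: [3.137, 0.003, 1.702]
force: [-4.0, -1.9, 18.5]
width: 16.5
```

Emit:
arm_command(
  rot=[
    [0,0,0],
    [0,0,0],
  ],
  slide=[
    [0.1,0,-1.8],
    [0.1,0,-2],
  ],
  gripper=[0,0],
)

```text
clock: 16.7
eef_pos: [501.1, 153.7, 12.0]
tool_rot: [3.135, 0.006, 1.702]
force: [-6.0, -3.0, 25.4]
width: 16.9
```

```bash
python3 ms.py fin1; python3 - <<'E'
from h import *
p,d=get_image("scene"); cv2.imwrite("pics/s8.png",cv2.resize(p[150:250,240:330,::-1],None,fx=7,fy=6,interpolation=cv2.INTER_CUBIC))
W=cloud(d,get_calibration("scene")); h=hsv(p)
m=(h[...,0]>15)&(h[...,0]<35)&(h[...,1]>90)&(abs(W[...,0]-500)<25)&(abs(W[...,1]-154)<25)&(d>0)
print(m.sum(),rng(W[m]) if m.any() else 0)
s=telemetry.read_state(); print(s['clock'],s['eef_pos'],s['force'],s['width'])
f=np.load("fin1.npz"); p,d=f['p'],f['d']; c=dict(get_calibration("wrist")); c['xyz']=f['xyz']; c['attitude']=f['att']; W=cloud(d,c); h=hsv(p)
m=(h[...,0]>15)&(h[...,0]<35)&(h[...,1]>90)&(d>0)&(abs(W[...,0]-500)<25)&(abs(W[...,1]-155)<25); print("wrist ring",m.sum(),rng(W[m]) if m.any() else 0)
m=red(h)&(d>0)&(W[...,2]<120); print("red top z",np.percentile(W[m][:,2],[50,90,98]))
cv2.imwrite("pics/fin1c.png",cv2.resize(p[190:400,180:400,::-1],None,fx=2.8,fy=2.8,interpolation=cv2.INTER_CUBIC))
E
```

```text
t 16.7 tip [500.8 153.9  47. ] slide [-1.1 -2.4 83. ] rot [0.29 0.43 0.08] F [-6.  -3.  25.4] w 16.9
[501.06947646 153.71222359  11.9744764 ] [501.03052948 153.76218256  12.03229359]
4 [[489.0, 142.0, 37.0], [489.0, 148.0, 38.0], [497.0, 154.0, 38.0]]
16.8 [501.08092519 153.76931267  12.06189191] [-4.26513805 -2.27405057 21.44543125] 16.467690779797596
wrist ring 92 [[482.0, 139.0, 37.0], [489.0, 157.0, 38.0], [492.0, 167.0, 126.0]]
red top z [79.26064101 80.21239153 80.64650623]
```

View pics/s8.png

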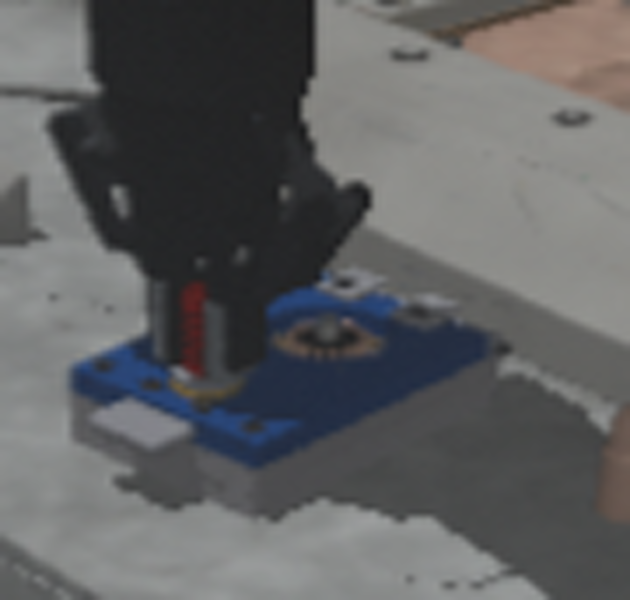

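View pics/fin1c.png

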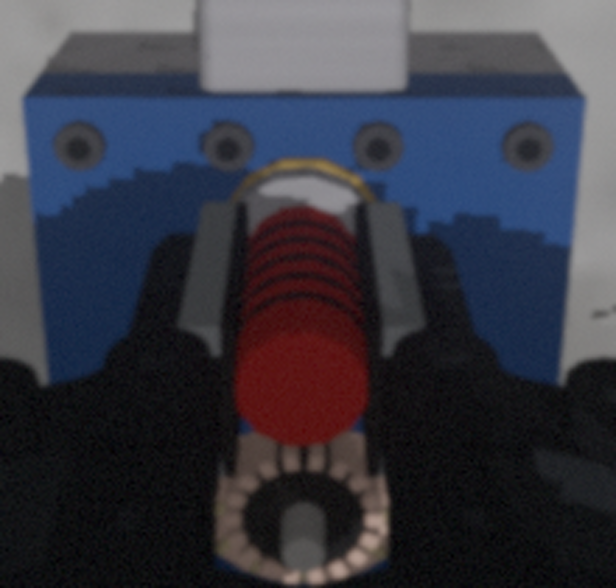

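The pictures show the ring flat under the collar (crop (205,388), z≈37–38) and the handle top at z≈80, which is the home height. I check that the push holds over time and that the bystanders are unmoved.

```bash
python3 - <<'E'
from h import *
for i in range(5):
    p,d=get_image("scene"); s=telemetry.read_state(); print(s['clock'],s['eef_pos'].round(2),s['force'].round(1),s['tool_rot'].round(4),round(s['width'],1))
p2,d2=get_image("top"); f=np.load("top0.npz")
for nm,(u0,u1,v0,v1) in dict(stop=(155,190,170,205),vblock=(190,215,172,198),electrode=(312,330,168,188)).items():
    print(nm,np.abs(p2[v0:v1,u0:u1].astype(int)-f['p'][v0:v1,u0:u1]).mean().round(2))
cv2.imwrite("pics/t9.png",cv2.resize(p2[130:240,150:440,::-1],None,fx=2.7,fy=2.7,interpolation=cv2.INTER_CUBIC))
E
```

```text
16.85 [501.07 153.74  12.05] [-5.9 -1.8 22.7] [3.1347 0.0059 1.7022] 16.4
16.9 [501.06 153.78  12.06] [-5.5 -2.9 22.5] [3.1347 0.0058 1.7023] 16.7
16.95 [501.05 153.73  12.04] [-5.5 -1.6 22. ] [3.1347 0.0058 1.7022] 16.5
17.0 [501.07 153.77  12.05] [-5.6 -1.9 22.3] [3.1347 0.0058 1.7022] 16.6
17.05 [501.06 153.75  12.06] [-5.3 -2.2 22.4] [3.1347 0.0058 1.7022] 16.2
stop 5.62
vblock 5.41
electrode 87.57
```

View pics/t9.png

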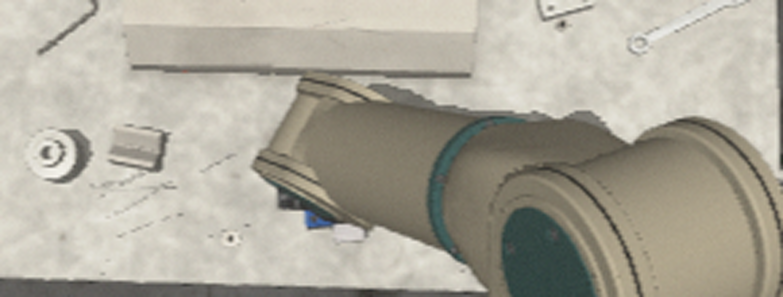

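The push is steady at 22 N against a hard stop. The stop and V block are unchanged. The arm hides the electrode from the top camera, but the scene view shows it still standing. I hand the job in.

```bash
python3 -c "
from cell import ctrl,telemetry
print(ctrl.finish_job()); s=telemetry.read_state(); print(s['clock'],s['eef_pos'],s['force'])"
```

```text
the job is handed in; nothing more can be done
None
the job is handed in; nothing more can be done
```

I closed the lid with the shut fingers and pulled the red-handled pin from its holder. I then pushed it through both holes until the collar pressed the brass ring flat. I handed the job in at about 17 s, still gripping and pushing down.

**Last checks:**
- **Push:** steady at about 22 N down, against 13 N to flatten the ring. The height held at 12.05 mm over 0.2 s, with 16.5 mm finger opening.
- **Pin and ring:** handle top at about 80 mm, which is home, and ring at about 37–38 mm, flat on the lid.
- **Lid:** after closing, its plane fitted at 36 mm and level.
- **Bystanders:** the stop and V block are unchanged in the top view. The arm hides the electrode there, so I only have the scene view, where it still stands.

**What disagreed or went less well:**
- **Tool point:** the real fingertips are about 34–35 mm short of the reported tool point. I measured this in two cameras, confirmed it by touch, and allowed for it.
- **Wrist camera:** it has a sideways bias of about 2 mm, so I worked from differences between views.
- **Closing force:** the fingertips briefly read about 41 N on the tab when the lid bottomed out. That is just over the 40 N limit on the arm and gripper body, but the contact was at the fingertips and I backed off at once.
- **Side load:** about 6 N remains on the pin, with the tool tilted about 0.5°.

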